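# Lock the sample pots away in the screened locker

### The job

Put every sample pot from the white intake tray away in the screened locker: lift the latch bar out of its catch by its red tab and swing the yellow gate wide open, draw the blue carriage out by its black handle, set all the pots in the carriage, slide it fully home under the clear roof, then swing the gate shut so that the latch bar drops back into its catch. Leave the wash bottle, amber jar and flask alone.

Things in the scene. Friction and masses are not known exactly. Their poses are not given: they have to be found in the camera images.
- locker: Fixed locker, 425 mm long (x), 170 wide. Origin on the bench, under the gate, mid-lane; x points inward along the lane, y left, z up. Base plate 6 mm thick, lane 84 mm wide: x -200 to 0 open runway (front end open), rails to z 24 mm; x 0 to 215 tunnel, walls to z 50 mm (80 mm from x 60 on), back wall = the stop. Posts 62 mm high left (y 50 to 82) and right (y -50 to -86) of the mouth.
- catch (a point): Where the latch bar's nose lies when latched: locker x -16, y -78, z 72 mm, in a dark steel catch on the right post, open above. Its front plate (locker x -23 to -29) ends at z 84 mm; the nose, 10 mm thick, must rise 18 mm (bar at 0.15 rad) to pass it. A 45 degree ramp outside, z 58 to 84 mm, lifts the bar if the gate is pushed shut.
- gate_hinge (a point): Top of the gate's vertical hinge line, at locker x -6, y +78, z 85 mm (left side).
- gate (a joint): Yellow gate, 128 mm wide, 8 mm thick, top edge at z 85 mm, hinged on its left edge. 0 rad = shut across the tunnel mouth; grows as the free edge swings outward (toward -x of the locker, then left; clockwise seen from above), stop at 1.9 rad. Light friction: stays where it is left. The latch holds it at 0 (play about 0.02 rad).
- latch_bar (a joint): Steel latch bar on the gate's outer face, pivoted on a level axis square to the gate: pivot 25 mm from the hinge line along the gate, 10 mm in front of the gate's middle plane, z 72 mm; nose end 134 mm farther on. 0 rad = level on its stop, grows as the nose is lifted, stop 0.6 rad. Only its weight (0.07 kg) holds it down; it falls back when released.
- tab_top (a point): Top centre of the bar's red upright tab, z 140 mm with the bar level; 112 mm from the hinge line along the gate; from the pivot 87 mm along the bar and 68 mm up. Tab 10 mm thick (square to the gate), 22 mm wide; grip its upper 50 mm from above across the thickness, then lift the bar and swing the gate by it. Axes: x square to the gate (inward when shut), -y along the bar to the nose.
- carriage: Loose blue open tray, 190 mm (x) by 80 (y), walls 4 mm thick, 20 high, floor 4 mm, 0.5 kg; slides on the locker's base plate (underside z 6 mm) with 2 mm side play. Origin at the centre of its underside, axes as the locker's. Starts in the tunnel. Fully home its origin is at locker x 120 mm; drawn 180 to 190 mm out of that it stands clear of the roof.
- handle_top (a point): Top centre of the carriage's black upright handle: 14 mm (x) by 10 mm (y), on the front end of the tray at carriage x -102, its top 85 mm above the carriage's underside (locker z 91 mm). Grip its upper 35 mm from above across y.
- intake: Fixed white intake tray, 120 mm (x) by 190 mm (y), floor 4 mm thick, rim 18 mm high. Origin at the centre of its underside on the bench.
- pot_a: Lead-lined sample pot, a dark steel cylinder with a bright lid and an orange band, 32 mm in diameter, 45 mm tall, 0.12 kg, lid fixed; may be absent. Origin at the centre of its base, z up through the lid. It stands in the intake tray at first.
- pot_b: Lead-lined sample pot, a dark steel cylinder with a bright lid and a green band, 32 mm in diameter, 45 mm tall, 0.12 kg, lid fixed; may be absent. Origin at the centre of its base, z up through the lid. It stands in the intake tray at first.
- pot_c: Lead-lined sample pot, a dark steel cylinder with a bright lid and an orange band, 32 mm in diameter, 45 mm tall, 0.12 kg, lid fixed; may be absent. Origin at the centre of its base, z up through the lid. It stands in the intake tray at first.
- pot_d: Lead-lined sample pot, a dark steel cylinder with a bright lid and a green band, 32 mm in diameter, 45 mm tall, 0.12 kg, lid fixed; may be absent. Origin at the centre of its base, z up through the lid. It stands in the intake tray at first.
- wash_bottle: White wash bottle, 73 mm in diameter, 188 mm tall, a bystander. Origin at the centre of its base.
- amber_jar: Small amber stoppered bottle, 43 mm in diameter, 111 mm tall, a bystander. Origin at the centre of its base.
- flask: Conical flask, 86 mm in diameter, 150 mm tall, a bystander. Origin at the centre of its base.
- roof_edge (a point): Middle of the front edge of the clear roof, on its top: locker x 60, y 0, z 86 mm. The roof's underside is at z 80 mm and it covers the tunnel from here to the back wall (locker x 60 to 223 mm); from locker x 0 to 60 mm the tunnel is open above.
There are look-alikes about, which are no part of the job. Leave any purple look-alike of the pot_a alone.

How it is judged (in metres and radians):
On the way, in this order (a step that is already met when the one before it is completed fails the run):
1. the gate is unlatched and swung open (more than 1.2 rad) (value of joint gate above 1.2 rad), for 0.2 s.
2. the carriage is drawn at least 130 mm out onto the runway (x of carriage in the frame of locker below -0.02 m), for 0.2 s.
3. all the pots are in the carriage and released (x of pot_a in the frame of carriage between -0.09 and 0.09 m and y of pot_a in the frame of carriage between -0.038 and 0.038 m and z of pot_a in the frame of carriage between 0 and 0.03 m and x of pot_b in the frame of carriage between -0.09 and 0.09 m and y of pot_b in the frame of carriage between -0.038 and 0.038 m and z of pot_b in the frame of carriage between 0 and 0.03 m and x of pot_c in the frame of carriage between -0.09 and 0.09 m and y of pot_c in the frame of carriage between -0.038 and 0.038 m and z of pot_c in the frame of carriage between 0 and 0.03 m and x of pot_d in the frame of carriage between -0.09 and 0.09 m and y of pot_d in the frame of carriage between -0.038 and 0.038 m and z of pot_d in the frame of carriage between 0 and 0.03 m and contact force between each of pot_a, pot_b, pot_c, pot_d and the fingers below 0.1 N), for 0.3 s.
4. the loaded carriage is slid fully home under the roof (x of pot_a in the frame of carriage between -0.09 and 0.09 m and y of pot_a in the frame of carriage between -0.038 and 0.038 m and z of pot_a in the frame of carriage between 0 and 0.03 m and x of pot_b in the frame of carriage between -0.09 and 0.09 m and y of pot_b in the frame of carriage between -0.038 and 0.038 m and z of pot_b in the frame of carriage between 0 and 0.03 m and x of pot_c in the frame of carriage between -0.09 and 0.09 m and y of pot_c in the frame of carriage between -0.038 and 0.038 m and z of pot_c in the frame of carriage between 0 and 0.03 m and x of pot_d in the frame of carriage between -0.09 and 0.09 m and y of pot_d in the frame of carriage between -0.038 and 0.038 m and z of pot_d in the frame of carriage between 0 and 0.03 m and x of carriage in the frame of locker above 0.112 m and z of carriage in the frame of locker below 0.014 m), for 0.2 s.
At the end, for the whole second after the job is handed in: Every pot present lies or stands inside the carriage's tray (origin within its walls, under 30 mm above its underside), released and at rest; the carriage is within 8 mm of the back wall; the gate is shut and the latch bar lies in its catch (each within 0.05 rad) (all of step 4 and contact force between each of pot_a, pot_b, pot_c, pot_d and the fingers below 0.1 N and value of joint each of gate, latch_bar below 0.05 rad and linear speed of carriage below 0.02 m/s and linear speed of each of pot_a, pot_b, pot_c, pot_d below 0.05 m/s); the robot touches nothing.
It fails at once if a bystander (wash bottle, amber jar or flask) is moved more than 30 mm (distance of any of wash_bottle, amber_jar, flask from where it was at the start of the episode above 0.03 m).
Of pot_a, pot_b, pot_c, pot_d only 2 to 4 are there at a start; the rules pass over those that are not, and their reading is None.
At some moment in a run one of pot_a, pot_b, pot_c, pot_d may be knocked a few centimetres aside while the robot is not near it.
It also fails if it takes over 210 s, if anything falls off the work surface, if the arm or the gripper's body presses on something with over 40 N, if the wrist force passes 120 N, or if a joint passes its speed limit or range.

### The arm

A 7-joint arm with a two-finger parallel gripper is mounted at the origin on a cart in front of the work surface, level with it; the furniture and walls round the work are solid. World frame = base frame: x ahead of the robot, y to its left, z up, the work surface at z = 0. Lengths are in mm, angles in rad, forces in N, time in s.
With the tool pointing down it reaches from about 400 to 875 mm from the base axis. Payload 4.4 kg.
Tool frame: the origin (TCP) lies midway between the tips of the shut fingers; the grasp point (between the pads) lies grasp_offset behind it (grasp_offset is the distance from the TCP to the grasp point, in mm); z points along the fingers, y is the line along which they close (so a half turn about z gives the same grasp; the last joint's range is limited). The gripper opens to 85 mm and grips with 20 to 120 N. Pads are 22 mm wide; open, the fingers measure 114 mm over their backs; the gripper's body (76 mm by 85 mm) begins 54 mm behind the grasp point. The pads swing forward as they close: fully open they stand 13 mm farther back than shut.
Start: joints at [-1.373, 0.628, 0.038, 1.517, -0.027, 0.996, -0.02], TCP at [169.462, 627.535, 209.713] pointing down, gripper open.
Joint ranges: [-3.06, 3.06], [-0.37, 2.12], [-1.25, 1.32], [0.18, 2.47], [-1.1, 4.24], [0.23, 1.98], [-2.94, 2.94]. Speed limits (rad/s): [2.57, 2.57, 3.14, 3.14, 3.14, 3.14, 3.14].

### API

Orientations are given as [roll, pitch, yaw] about the fixed x, y, z axes, in that order (R = Rz(yaw) Ry(pitch) Rx(roll)).
In Python, from cell import * gives the robot as it stands. The module is installed in compiled form; this text tells all that it offers.
- The arm moves only by the shell command python3 -m jog 'ROWS'. ROWS is a JSON object of lists of equal length, an entry for each row: "angular": the turn, a rotation vector about the tool's x, y, z in degrees, a list of three; "travel": the shift along the tool's x, y, z in cm, a list of three; "fingers": the closure, from 0 (fully open) to 1 (shut). In form: {"angular": [[rx, ry, rz], ...], "travel": [[tx, ty, tz], ...], "fingers": [fingers, ...]}. A call has 1 to 5 rows; each row is the pose to reach, as a shift and turn from the pose commanded when the call began, along the tool's axes at that moment; what a row does not reach only later rows make up. A row lasts 1/8 s, in which the tool goes at most 62.5 mm and 10.7 degrees, less where a joint would pass 70% of its speed; a pose out of reach is approached as far as the arm can. A call with a gripper value outside its range is refused whole. The fingers move at their own pace and stop on an object; the grip force is fixed at half the most. Time passes only in rows, so rows that repeat a pose let the fingers close. It gives the time, the measured TCP pose, the force and the opening at its end, in the units of the state.
- read_state(): the state, without advancing time (a new reading comes with each control period).
- get_image(name): name is "scene" or "side" or "wrist"; returns the picture (400x640x3 uint8, red, green, blue); there is no depth.
- camera_model(name): a dict with "mtx" (3x3 intrinsics, pixels), "T" (4x4, takes a point from camera to world coordinates). Camera axes: x right, y down, z forward; pixel columns grow to the right and rows downward; lengths in mm; the calibration is good to about 2 mm. A picture is of the moment at which its call begins: read the wrist's pose just before it. camera_model takes no time and is no camera call; for the wrist camera it gives the pose at the moment of the call.
- finish_job(): hands the job in, once; it reports no verdict.
The state is a dict: "clock": time; "qpos": joint angles; "qd": joint speeds; "tau": joint torques, N m; "eef_pos": TCP position; "tool_rot": TCP orientation; "force": force on the tool from outside, world axes, zero at the start; "torque": the same for the moment, N m; "width": finger opening in mm.
Only numpy, scipy, OpenCV 4.12 (cv2) and the standard library are available. Lean on these libraries where they do the work, as an engineer would, in place of code of your own. Each camera call takes 0.05 s, during which the arm holds its last target. There are 200 camera calls.

## Working session

There is one attempt and no reset: what is moved stays moved. The work goes in short steps, Python scripts to look and compute and a shell command to move; the robot and the scene stay as the last step left them, time stands still between calls to the robot, and variables do not carry over. Pictures are saved under pics/ and viewed, on a budget of 19 in all, crops included, one or two more only if the job needs it, and the job is handed in when it is done.

```bash
mkdir -p pics; python3 - <<'E'
from cell import *
import cv2,numpy as np
s=read_state(); print({k:np.round(v,3).tolist() for k,v in s.items()})
for n in("scene","side","wrist"):
    m=camera_model(n);print(n,np.round(m["mtx"],1).tolist(),np.round(m["T"],3).tolist())
    cv2.imwrite(f"pics/{n}0.png",get_image(n)[:,:,::-1])
E
```

```text
{'clock': 0.0, 'qpos': [-1.373, 0.629, 0.038, 1.518, -0.027, 0.996, -0.02], 'qd': [0.0, 0.001, 0.0, 0.0, -0.0, -0.0, 0.001], 'tau': [0.001, -56.341, 1.226, -19.344, 0.011, 0.011, 0.0], 'eef_pos': [169.285, 626.88, 208.794], 'tool_rot': [-3.14, 0.0, 2.878], 'force': [-0.796, -0.173, 0.033], 'torque': [0.016, -0.017, 0.045], 'width': 85.381}
scene [[516.8, 0.0, 312.5], [0.0, 516.8, 196.6], [0.0, 0.0, 1.0]] [[-0.667, -0.343, 0.662, -419.222], [-0.745, 0.293, -0.599, 987.955], [0.011, -0.892, -0.451, 772.745], [0.0, 0.0, 0.0, 1.0]]
side [[372.8, 0.0, 321.8], [0.0, 372.8, 199.5], [0.0, 0.0, 1.0]] [[-0.986, 0.113, -0.125, 699.282], [0.167, 0.586, -0.793, 1026.225], [-0.016, -0.802, -0.597, 801.311], [0.0, 0.0, 0.0, 1.0]]
wrist [[344.1, 0.0, 317.1], [0.0, 344.1, 202.8], [0.0, 0.0, 1.0]] [[0.261, 0.92, 0.292, 93.778], [0.965, -0.248, -0.08, 648.116], [-0.001, 0.303, -0.953, 372.676], [0.0, 0.0, 0.0, 1.0]]
```

View pics/scene0.png

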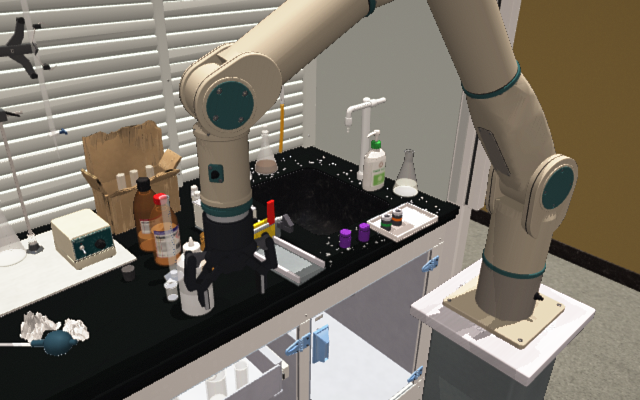

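View pics/side0.png

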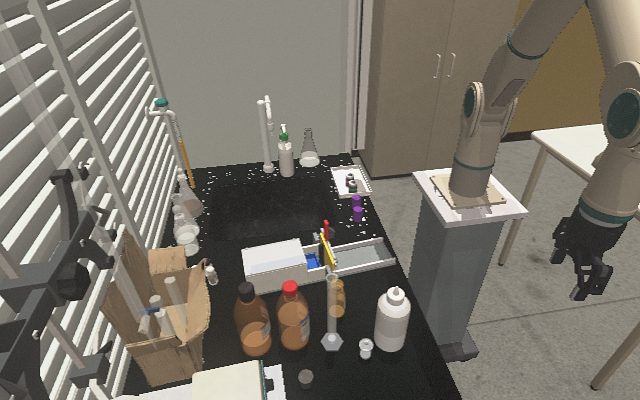

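The scene view shows the intake tray at about (403,220) with pots in it. Two purple look-alikes stand outside it at (346,238) and (363,231), and the arm hides the locker. The side view shows the locker from (245,260) to (395,260), the red tab at (326,230) and the tray at (351,181). I'll enlarge both areas.

```bash
python3 - <<'E'
import cv2,numpy as np
a=cv2.imread("pics/side0.png")[210:300,235:400]; b=cv2.imread("pics/scene0.png")[195:255,330:450]
c=cv2.imread("pics/side0.png")[155:225,320:385]
cv2.imwrite("pics/cropA.png",cv2.resize(a,None,fx=4.8,fy=4.8,interpolation=cv2.INTER_CUBIC))
o=np.zeros((600,800,3),np.uint8)
B=cv2.resize(b,None,fx=4,fy=4,interpolation=cv2.INTER_CUBIC);C=cv2.resize(c,None,fx=4.5,fy=4.5,interpolation=cv2.INTER_CUBIC)
o[:B.shape[0],:B.shape[1]]=B;o[:C.shape[0],490:490+C.shape[1]]=C
cv2.imwrite("pics/cropB.png",o[:340])
E
```

```text
(no output)
```

View pics/cropA.png

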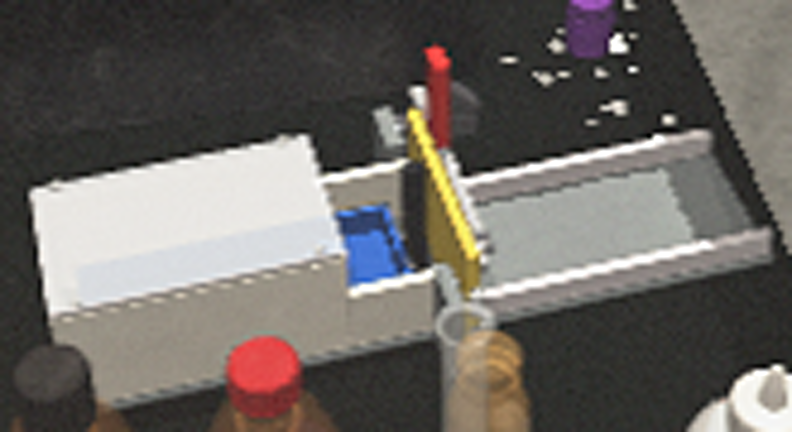

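View pics/cropB.png

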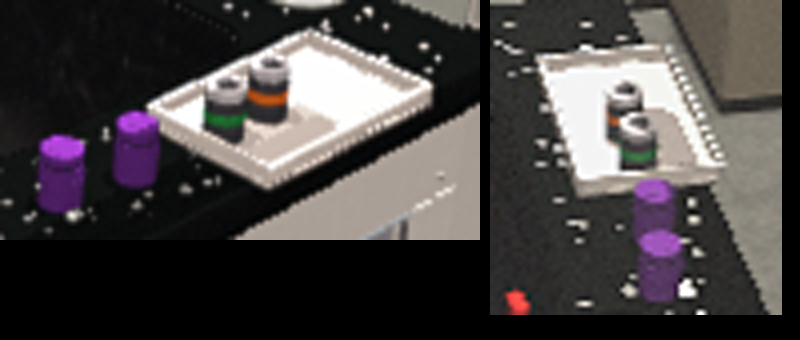

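Only two real pots are in the tray: green at crop (227,105) and orange at (268,90). The two purple cylinders at (62,175) and (136,150) stand on the bench outside it, so they are the look-alikes and I'll leave them. Next I'll fit the poses.

```bash
cat > h.py <<'E'
from cell import *
import cv2,numpy as np
from scipy.optimize import least_squares
from scipy.spatial.transform import Rotation as R
def proj(n,P,m=None):
    m=m or camera_model(n);T=np.linalg.inv(m["T"]);p=np.atleast_2d(P)@T[:3,:3].T+T[:3,3]
    q=p@m["mtx"].T;return q[:,:2]/q[:,2:]
def onz(n,px,z,m=None):
    m=m or camera_model(n);d=m["T"][:3,:3]@np.linalg.solve(m["mtx"],[px[0],px[1],1]);o=m["T"][:3,3]
    return (o+d*(z-o[2])/d[2])
def frame(x,y,a,P): # planar pose -> world
    P=np.atleast_2d(P);c,s=np.cos(a),np.sin(a);return np.c_[x+c*P[:,0]-s*P[:,1],y+s*P[:,0]+c*P[:,1],P[:,2]]
def fit(n,L,px,x0,m=None):
    m=m or camera_model(n);r=least_squares(lambda v:(proj(n,frame(v[0],v[1],v[2],L),m)-px).ravel(),x0,x_scale=[100,100,1],loss="soft_l1")
    return r.x,(proj(n,frame(*r.x,L),m)-px)
def grab(n,f):
    m=camera_model(n);im=get_image(n)[:,:,::-1].copy();cv2.imwrite(f,im);return im,m
# go(): tool-frame travel (cm) and turn (deg) from measured pose to target TCP (mm) with yaw, pointing down
E
python3 - <<'E'
from h import *
ca=lambda u,v:((u+.5)/4.8-.5+235,(v+.5)/4.8-.5+210)
L=np.array([[-16,-34,140],[60,0,86],[223,0,86],[-200,0,24],[-6,-50,85],[-6,78,85]],float)
px=np.array([ca(437,50),ca(325,196),ca(44,253),ca(742,183),ca(413,113),ca(478,255)])
for a0 in(0,1.5,3,-1.5):
    x,r=fit("side",L,px,[650,300,a0]);print(np.round(x,3),np.round(r,1).tolist())
cs=lambda u,v:((u+.5)/4-.5+330,(v+.5)/4-.5+195)
cd=lambda u,v:((u-490+.5)/4.5-.5+320,(v+.5)/4.5-.5+155)
for nm,s,d,z in[("tabtop",None,None,0),("green",(227,82),(638,123),49),("orange",(270,63),(624,91),49),("p1",(62,147),(660,240),45),("p2",(136,121),(655,188),45)]:
    if s: print(nm,onz("scene",cs(*s),z).round(),onz("side",cd(*d),z).round())
for p in[(148,106),(312,32),(432,88),(268,178)]:print("tray",onz("scene",cs(*p),18).round())
for p in[(540,57),(668,45),(722,165),(578,185)]:print("tray",onz("side",cd(*p),18).round())
E
```

```text
[5.79275e+02 2.83974e+02 1.09000e-01] [[0.1, 1.2], [0.5, -1.1], [-1.1, -0.4], [-0.5, -1.2], [0.4, 0.0], [0.2, 1.9]]
[5.79275e+02 2.83974e+02 1.09000e-01] [[0.1, 1.2], [0.5, -1.1], [-1.1, -0.4], [-0.5, -1.2], [0.4, 0.0], [0.2, 1.9]]
[5.79275e+02 2.83974e+02 1.09000e-01] [[0.1, 1.2], [0.5, -1.1], [-1.1, -0.4], [-0.5, -1.2], [0.4, 0.0], [0.2, 1.9]]
[5.79275e+02 2.83974e+02 1.09000e-01] [[0.1, 1.2], [0.5, -1.1], [-1.1, -0.4], [-0.5, -1.2], [0.4, 0.0], [0.2, 1.9]]
green [413. -56.  49.] [416. -57.  49.]
orange [ 412. -102.   49.] [ 416. -105.   49.]
p1 [431.  96.  45.] [434.  89.  45.]
p2 [422.  31.  45.] [422.  26.  45.]
tray [463. -28.  18.]
tray [ 459. -215.   18.]
tray [ 342. -211.   18.]
tray [338. -16.  18.]
tray [ 465. -220.   18.]
tray [ 349. -218.   18.]
tray [352. -30.  18.]
tray [471. -25.  18.]
```

```bash
cat >> h.py <<'E'
def down(phi,tilt=0,axis=None):
    c,s=np.cos(phi),np.sin(phi);M=np.array([[-s,c,0],[c,s,0],[0,0,-1.]])
    if tilt: M=R.from_rotvec(np.array(axis)/np.linalg.norm(axis)*tilt).as_matrix()@M
    return M
def rows(targets):
    """print rows (angular deg, travel cm) for list of (TCP pos, R)"""
    s=read_state();p0=np.array(s["eef_pos"]);R0=R.from_euler("xyz",s["tool_rot"]).as_matrix()
    for p,M in targets:
        a=np.degrees(R.from_matrix(R0.T@M).as_rotvec());t=R0.T@(np.array(p)-p0)/10
        print("ang",a.round(1).tolist(),"trav",t.round(2).tolist(), "steps",int(max(np.ceil(np.linalg.norm(t)/6.25),np.ceil(np.linalg.norm(a)/10.7))))
def st():
    s=read_state();print(round(s["clock"],2),"p",np.round(s["eef_pos"],1),"rot",np.round(s["tool_rot"],3),"q",np.round(s["qpos"],2),"F",np.round(s["force"],1),"w",round(s["width"],1))
E
python3 - <<'E'
from h import *
import cell; print([n for n in dir(cell) if not n.startswith('_')], getattr(cell,'grasp_offset',None))
for p,z in[((337,282),111),((336,312),0),((396,290),188),((332,342),0),((308,160),0)]:print(p,z,onz("side",p,z).round())
tab=frame(579.3,284,.109,[-16,-34,140])[0];print(tab)
rows([([tab[0]-40,tab[1]-20,290],down(.109))])
E
```

```text
['MotionError', 'camera_model', 'finish_job', 'get_image', 'grasp_offset', 'read_state'] 18.700000000000003
(337, 282) 111 [575. 441. 111.]
(336, 312) 0 [577. 444.   0.]
(396, 290) 188 [473. 550. 188.]
(332, 342) 0 [603. 526.   0.]
(308, 160) 0 [ 542. -324.    0.]
[567.09361979 248.46122846 140.        ]
ang [-0.1, 0.0, 68.6] trav [-44.93, -29.16, -8.06] steps 9
```

```bash
python3 -m jog '{"angular":[[0,0,8],[0,0,16],[0,0,24],[0,0,32],[0,0,40]],"travel":[[0,0,-5],[-5,-3,-8],[-10,-6.5,-8],[-15,-10,-8],[-20,-13,-8]],"fingers":[0,0,0,0,0]}'; python3 -c "
from h import *
st();rows([([527,228,290],down(.109))])"
```

```text
clock: 0.78
eef_pos: [329.7, 447.9, 289.8]
tool_rot: [-3.142, -0.0, 2.175]
force: [-0.2, 0.8, 0.3]
width: 85.4
0.78 p [329.7 447.9 289.8] rot [-3.142 -0.     2.175] q [-1.16  0.42  0.26  1.68 -0.12  1.06 -0.26] F [-0.2  0.8  0.3] w 85.4
ang [-0.0, -0.0, 28.4] trav [-29.31, 3.75, -0.02] steps 5
```

```bash
python3 -m jog '{"angular":[[0,0,6],[0,0,12],[0,0,18],[0,0,24],[0,0,28.4]],"travel":[[-6,0.8,0],[-12,1.6,0],[-18,2.4,0],[-24,3.1,0],[-29.3,3.7,0]],"fingers":[0,0,0,0,0]}'; python3 -c "
from h import *
st()
im,m=grab('wrist','pics/w1.png');np.savez('pics/w1.npz',**m)
im,_=grab('scene','pics/s1.png')"
```

```text
clock: 1.4
eef_pos: [527.7, 228.7, 289.6]
tool_rot: [3.142, 0.0, 1.68]
force: [2.2, 0.7, -0.4]
width: 85.2
1.4 p [527.7 228.7 289.6] rot [3.142 0.    1.68 ] q [-0.74  0.47  0.43  1.63 -0.21  1.09 -0.14] F [ 2.2  0.7 -0.4] w 85.2
```

View pics/w1.png

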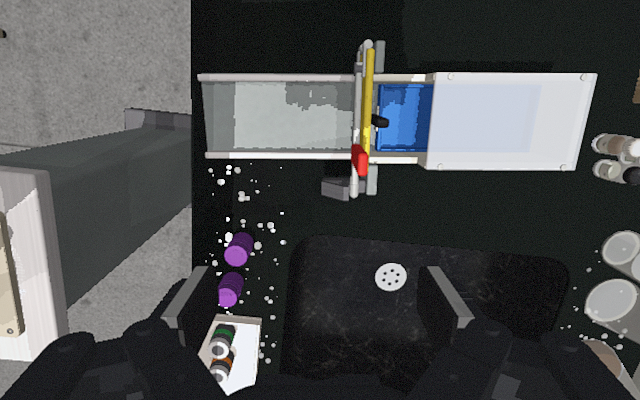

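The wrist view shows the locker clearly. Pixel positions: roof front corners (432,72) and (430,169), rear corners (596,73) and (577,170), runway end corners (199,75) and (207,156), red tab around (360,160), black handle (380,121).

```bash
python3 - <<'E'
from h import *
m=dict(np.load('pics/w1.npz'))
P=np.array([[-16,-34,140],[-16,-23,140],[-16,-45,140],[-16,-34,100],[60,0,86],[223,0,86],[-200,0,24],[-6,-50,85],[-6,78,85],[18,0,91]],float)
print(np.round(np.c_[P,proj('w',frame(579.3,284,.109,P),m)],1).tolist())
px=np.array([[432,72],[430,169],[596,73],[577,170],[199,75],[207,156],[370,47],[366.5,172]])
def f(v):
    w,u=v[3:];L=np.array([[60,w,86],[60,-w,86],[223,w,86],[223,-w,86],[-200,u,24],[-200,-u,24],[-6,78,85],[-6,-50,85]])
    return (proj('w',frame(*v[:3],L),m)-px).ravel()
r=least_squares(f,[579,284,.1,50,50],x_scale=[100,100,1,10,10],loss='soft_l1');print(r.x.round(3),r.fun.round(1))
print(proj('w',frame(*r.x[:3],P),m).round(0).tolist())
im=cv2.imread('pics/w1.png')[30:220,300:460];cv2.imwrite('pics/w1c.png',cv2.resize(im,None,fx=3.1,fy=3.1,interpolation=cv2.INTER_CUBIC))
E
```

```text
[[-16.0, -34.0, 140.0, 362.4, 165.0], [-16.0, -23.0, 140.0, 362.9, 153.1], [-16.0, -45.0, 140.0, 362.0, 176.6], [-16.0, -34.0, 100.0, 357.6, 157.3], [60.0, 0.0, 86.0, 430.2, 122.6], [223.0, 0.0, 86.0, 586.6, 122.7], [-200.0, 0.0, 24.0, 200.2, 118.3], [-6.0, -50.0, 85.0, 364.7, 169.4], [-6.0, 78.0, 85.0, 370.3, 40.7], [18.0, 0.0, 91.0, 390.9, 122.9]]
[5.80811e+02 2.83725e+02 1.07000e-01 4.92560e+01 4.81640e+01] [ 4.6  0.7 -3.1  0.5  3.7  0.1 -0.1 -0.2 -1.7  1.2 -1.8  1.7  1.9 -5.8
 -0.5 -2.2]
[[364.0, 165.0], [364.0, 154.0], [363.0, 177.0], [359.0, 158.0], [432.0, 123.0], [588.0, 123.0], [201.0, 118.0], [366.0, 170.0], [372.0, 41.0], [392.0, 123.0]]
```

View pics/w1c.png

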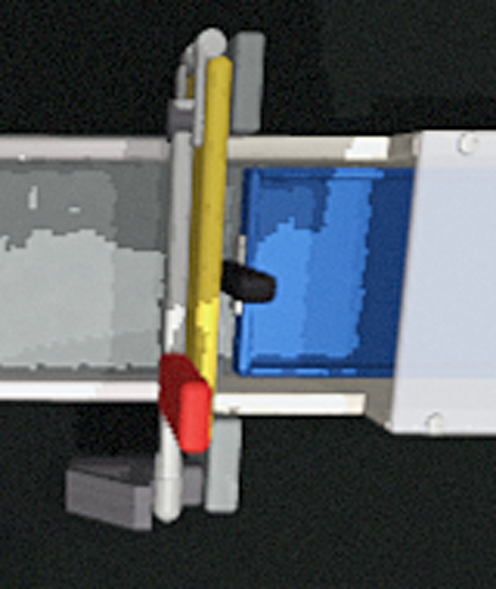

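```bash
python3 -c "
from h import *
rows([([567.3,248.5,190],down(.108)),([567.3,248.5,100],down(.108))])"
```

```text
ang [0.2, 0.3, -0.4] trav [2.2, 3.87, 9.99] steps 2
ang [0.2, 0.3, -0.4] trav [2.24, 3.85, 18.99] steps 4
```

```bash
python3 -m jog '{"angular":[[0,0,0],[0,0,0],[0,0,0],[0,0,0],[0,0,0]],"travel":[[1.5,2.5,4],[2.2,3.85,8],[2.2,3.85,13],[2.2,3.85,17],[2.2,3.85,19]],"fingers":[0,0,0,0,0]}'; python3 -m jog '{"angular":[[0,0,0],[0,0,0],[0,0,0],[0,0,0],[0,0,0]],"travel":[[0,0,0],[0,0,0],[0,0,0],[0,0,0],[0,0,0]],"fingers":[0.5,1,1,1,1]}'
```

```text
clock: 2.12
eef_pos: [560.2, 256.9, 96.8]
tool_rot: [-3.137, 0.001, 1.685]
force: [0.2, 0.3, -0.4]
width: 85.3
clock: 2.75
eef_pos: [565.7, 257.6, 101.2]
tool_rot: [3.135, -0.001, 1.683]
force: [5.2, 1.2, 0.3]
width: 8.3
```

```bash
python3 -c "
from h import *
st();im,m=grab('wrist','pics/w2.png');st();im2,m2=grab('scene','pics/s2.png')
L=(579.6,284,.108)
P=frame(*L,[[-16,-34,140],[-16,-23,140],[-16,-45,140],[-200,0,24],[60,0,86],[-6,78,85]])
print(proj('w',P,m).round(), proj('scene',P).round())
b=cv2.resize(im2[160:300,180:360],None,fx=2.2,fy=2.2);o=np.zeros((400+b.shape[0]-200,640,3),np.uint8)
o=np.zeros((600,640,3),np.uint8);o[:290]=im[110:400];o[290:290+b.shape[0],:b.shape[1]]=b;cv2.imwrite('pics/c2.png',o)"
```

```text
2.75 p [565.7 257.6 101.2] rot [ 3.135e+00 -1.000e-03  1.683e+00] q [-0.67  0.74  0.33  1.71 -0.33  0.74 -0.06] F [5.2 1.2 0.3] w 8.3
2.8 p [565.7 257.5 101.2] rot [ 3.135e+00 -1.000e-03  1.683e+00] q [-0.67  0.74  0.33  1.71 -0.33  0.74 -0.06] F [ 4.7  1.4 -0.6] w 8.3
[[320. 311.]
 [320. 288.]
 [320. 332.]
 [ 59. 171.]
 [459. 197.]
 [341.  40.]] [[270. 200.]
 [267. 201.]
 [273. 199.]
 [312. 268.]
 [243. 213.]
 [237. 232.]]
```

View pics/c2.png

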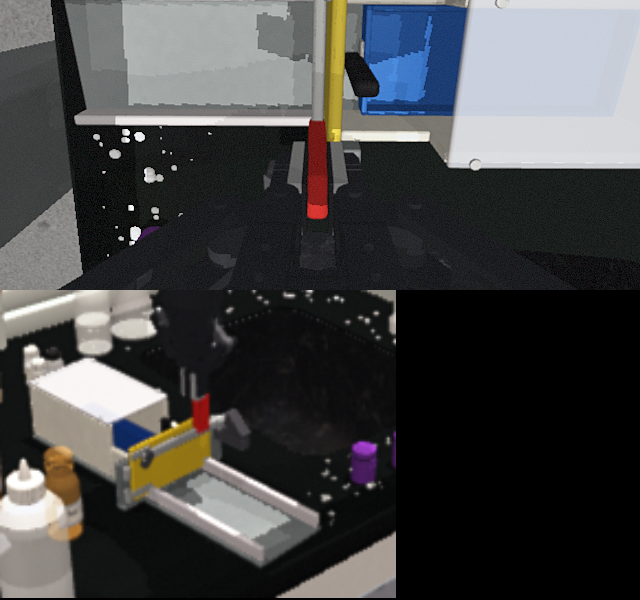

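The tab is between the pads, but about 9 mm off-centre toward the hinge because I read the pose while the arm was still lagging. I'll regrip centred.

```bash
python3 -m jog '{"angular":[[0,0,0],[0,0,0],[0,0,0],[0,0,0]],"travel":[[0,0,0],[0,0,0],[-0.9,0,0],[-0.9,0,0]],"fingers":[0.6,0.6,0.6,0.6]}'; python3 -m jog '{"angular":[[0,0,0],[0,0,0],[0,0,0],[0,0,0]],"travel":[[0,0,0],[0,0,0],[0,0,0],[0,0,0]],"fingers":[1,1,1,1]}'
cat >> h.py <<'E'
LK=(579.6,284,.108)
def tab(g,th,off=0,up=46.):
    """TCP pose holding tab at gate angle g, bar angle th; up = grasp height above pivot (level), off= along-bar offset"""
    al,z=(87+off)*np.cos(th)-up*np.sin(th),72+(87+off)*np.sin(th)+up*np.cos(th)
    d=np.array([-np.sin(g),-np.cos(g)]);n=np.array([-np.cos(g),np.sin(g)])
    q=np.array([-6,78])+d*(25+al)+n*10
    G=frame(*LK,[q[0],q[1],z])[0]
    a=frame(0,0,LK[2],[n[0],n[1],0])[0]  # outward normal, world
    phi=LK[2]-g
    dw=frame(0,0,LK[2],[d[0],d[1],0])[0]
    ax=np.cross(dw,[0,0,1.])           # rotation taking bar direction upward
    M=down(phi,th,ax)
    return G+grasp_offset*M[:,2],M
E
python3 -c "
from h import *
st();s=read_state();print(tab(0,0))
rows([tab(0,t) for t in(.06,.12,.18,.22)])"
```

```text
clock: 3.35
eef_pos: [563.5, 246.2, 99.7]
tool_rot: [-3.141, 0.001, 1.682]
force: [0.0, -0.8, -0.7]
width: 34.2
clock: 3.85
eef_pos: [566.6, 248.3, 100.4]
tool_rot: [3.135, -0.001, 1.682]
force: [5.6, 0.9, -1.6]
width: 8.3
3.85 p [566.6 248.3 100.4] rot [ 3.135e+00 -1.000e-03  1.682e+00] q [-0.66  0.74  0.33  1.72 -0.33  0.73 -0.05] F [ 5.6  0.9 -1.6] w 8.3
(array([567.35808713, 248.47345261,  99.3       ]), array([[-0.10779017,  0.99417367,  0.        ],
       [ 0.99417367,  0.10779017,  0.        ],
       [ 0.        ,  0.        , -1.        ]]))
ang [0.4, -3.5, 0.2] trav [0.19, 0.08, -0.41] steps 1
ang [0.4, -6.9, 0.2] trav [0.4, 0.08, -0.91] steps 1
ang [0.4, -10.4, 0.1] trav [0.64, 0.08, -1.41] steps 1
ang [0.4, -12.6, 0.1] trav [0.81, 0.09, -1.72] steps 2
```

```bash
python3 -m jog '{"angular":[[0,-3.5,0],[0,-7,0],[0,-10.4,0],[0,-12.6,0],[0,-12.6,0]],"travel":[[0.2,0,-0.4],[0.4,0,-0.9],[0.65,0,-1.4],[0.8,0,-1.7],[0.8,0,-1.7]],"fingers":[1,1,1,1,1]}'
python3 -c "
from h import *
st();rows([tab(g,.22) for g in(0,.15,.3,.45,.6,.75)])"
```

```text
clock: 4.47
eef_pos: [566.0, 256.1, 118.2]
tool_rot: [3.134, 0.221, 1.682]
force: [6.5, -1.4, 2.8]
width: 8.6
4.47 p [566.  256.1 118.2] rot [3.134 0.221 1.682] q [-0.88  0.8   0.5   1.62 -0.19  0.88 -0.26] F [ 6.5 -1.4  2.8] w 8.6
ang [0.5, 0.1, 0.2] trav [0.05, 0.05, 0.05] steps 1
ang [2.4, 0.0, 8.6] trav [0.31, -1.49, -0.03] steps 1
ang [4.2, -0.0, 17.0] trav [0.8, -2.97, -0.15] steps 2
ang [6.1, -0.0, 25.4] trav [1.5, -4.36, -0.31] steps 3
ang [8.0, -0.1, 33.8] trav [2.39, -5.63, -0.52] steps 4
ang [9.9, -0.1, 42.1] trav [3.46, -6.75, -0.77] steps 5
```

```bash
python3 -m jog '{"angular":[[1.8,0,8.5],[3.7,0,17],[5.6,0,25.3],[7.5,0,33.6],[9.4,0,42]],"travel":[[0.3,-1.5,0],[0.8,-3,-0.15],[1.5,-4.35,-0.3],[2.4,-5.6,-0.5],[3.45,-6.75,-0.75]],"fingers":[1,1,1,1,1]}'
python3 -c "
from h import *
st();rows([tab(g,.22) for g in(.75,.9,1.05,1.2,1.35,1.5,1.7)])"
```

```text
clock: 5.1
eef_pos: [494.5, 283.9, 117.3]
tool_rot: [3.137, 0.215, 0.926]
force: [6.2, 0.7, -1.5]
width: 8.3
5.1 p [494.5 283.9 117.3] rot [3.137 0.215 0.926] q [-0.99  0.83  0.66  1.64 -0.43  1.04 -0.83] F [ 6.2  0.7 -1.5] w 8.3
ang [0.2, -0.3, -0.2] trav [0.0, 0.05, -0.03] steps 1
ang [2.1, -0.3, 8.2] trav [0.26, -1.49, -0.1] steps 1
ang [3.9, -0.4, 16.6] trav [0.74, -2.98, -0.21] steps 2
ang [5.8, -0.4, 25.0] trav [1.43, -4.37, -0.36] steps 3
ang [7.6, -0.4, 33.4] trav [2.31, -5.65, -0.56] steps 4
ang [9.5, -0.4, 41.8] trav [3.38, -6.77, -0.8] steps 5
ang [11.9, -0.4, 53.0] trav [5.02, -8.0, -1.16] steps 6
```

```bash
python3 -m jog '{"angular":[[1.9,0,8.4],[3.8,0,16.8],[5.7,0,25.2],[7.6,0,33.6],[9.5,0,42]],"travel":[[0.26,-1.5,-0.1],[0.74,-3,-0.2],[1.43,-4.37,-0.35],[2.3,-5.65,-0.55],[3.4,-6.8,-0.8]],"fingers":[1,1,1,1,1]}'
python3 -c "
from h import *
st();rows([tab(g,.22) for g in(1.5,1.6,1.75)]+[tab(1.75,.1),tab(1.75,0.02)])"
```

```text
clock: 5.72
eef_pos: [461.6, 352.5, 117.1]
tool_rot: [-3.141, 0.212, 0.176]
force: [7.5, -1.2, -3.0]
width: 8.5
5.72 p [461.6 352.5 117.1] rot [-3.141  0.212  0.176] q [-1.06  0.88  0.78  1.62 -0.7   1.17 -1.43] F [ 7.5 -1.2 -3. ] w 8.5
ang [-0.1, -0.5, -0.1] trav [-0.06, 0.02, -0.04] steps 1
ang [1.1, -0.5, 5.5] trav [0.09, -1.02, -0.07] steps 1
ang [3.0, -0.4, 13.8] trav [0.49, -2.52, -0.15] steps 2
ang [2.2, 6.4, 14.0] trav [0.23, -2.64, 0.9] steps 2
ang [1.6, 11.0, 14.1] trav [0.13, -2.71, 1.62] steps 2
```

```bash
python3 -m jog '{"angular":[[1.2,0,5.6],[3,0,14],[2.4,6.8,14],[1.7,11.4,14],[1.7,11.4,14]],"travel":[[0.15,-1,0],[0.5,-2.5,-0.1],[0.25,-2.6,0.9],[0.15,-2.7,1.6],[0.15,-2.7,1.6]],"fingers":[1,1,1,1,1]}'
python3 -m jog '{"angular":[[0,0,0],[0,0,0],[0,0,0],[0,0,0],[0,0,0]],"travel":[[0,0,0],[0,0,0],[0,0,0],[0,0,-5],[0,0,-10]],"fingers":[0.4,0.2,0.2,0.2,0.2]}'
python3 -c "
from h import *
st();im,m=grab('scene','pics/s3.png');im2,m2=grab('side','pics/d3.png');st()
o=np.vstack([cv2.resize(im[140:310,170:450],None,fx=2.2,fy=2.2)[:300,:600],cv2.resize(im2[150:320,220:450],None,fx=2.6,fy=2.6)[:300,:598].copy() if 0 else cv2.copyMakeBorder(cv2.resize(im2[190:305,230:430],None,fx=2.6,fy=2.6)[:300],0,0,0,80,0)[:,:600]])
cv2.imwrite('pics/c3.png',o)"
```

```text
clock: 6.35
eef_pos: [455.9, 377.7, 101.1]
tool_rot: [-3.141, 0.007, -0.064]
force: [12.9, 0.1, -9.7]
width: 8.4
clock: 6.98
eef_pos: [452.3, 377.6, 201.8]
tool_rot: [-3.141, 0.023, -0.065]
force: [0.2, 0.2, -0.2]
width: 68.2
6.97 p [452.3 377.6 201.8] rot [-3.141  0.023 -0.065] q [-1.28  0.75  0.97  1.7  -0.7   1.1  -1.71] F [ 0.2  0.2 -0.2] w 68.2
7.08 p [456.2 378.6 206.3] rot [-3.134  0.014 -0.065] q [-1.28  0.74  0.98  1.7  -0.7   1.1  -1.71] F [ 0.1 -0.4 -0.5] w 68.2
```

View pics/c3.png

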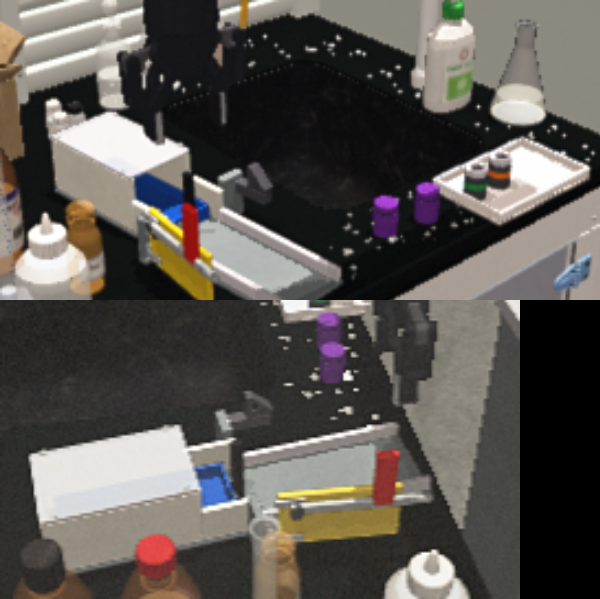

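The gate stands open along the runway at about 1.75 rad, its bar is level again, and the bystanders are unmoved. Next is the black handle.

```bash
python3 -c "
from h import *
m=dict(np.load('pics/w1.npz'));h=onz('w',(385.8,123.2),91,m);print(h)
c,s=np.cos(.108),np.sin(.108);d=h[:2]-LK[:2];print('locker',c*d[0]+s*d[1],-s*d[0]+c*d[1])
q=frame(*LK,[c*d[0]+s*d[1],0,0])[0]
rows([([q[0],q[1],200],down(.108-np.pi/2)),([q[0],q[1],130],down(.108-np.pi/2)),([q[0],q[1],56],down(.108-np.pi/2))])
print(frame(*LK,[-170,0,56]))"
```

```text
[592.0480895  285.13760648  91.        ]
locker 12.498185574328915 -0.21080328304917395
ang [-0.5, 0.8, -9.9] trav [14.16, 8.43, 0.36] steps 3
ang [-0.5, 0.8, -9.9] trav [14.26, 8.49, 7.36] steps 3
ang [-0.5, 0.8, -9.9] trav [14.36, 8.54, 14.76] steps 4
[[410.59047669 265.67567103  56.        ]]
```

```bash
python3 -m jog '{"angular":[[0,0,-5],[0,0,-9.9],[0,0.5,-9.9],[0,0.5,-9.9],[0,0.5,-9.9]],"travel":[[5,3,0],[10,6,0],[14.2,8.4,1],[14.2,8.4,2],[14.2,8.4,2]],"fingers":[0.6,0.6,0.6,0.6,0.6]}'
python3 -c "
from h import *
im,m=grab('wrist','pics/w4.png');st();np.savez('pics/w4.npz',**m)
q=frame(*LK,[12.5,0,0])[0];print(q)
rows([([q[0],q[1],z],down(.108-np.pi/2)) for z in(130,56)]);print(proj('w',frame(*LK,[[12.5,0,91],[60,0,86],[-200,0,24]]),m))"
```

```text
clock: 7.7
eef_pos: [587.1, 285.3, 176.2]
tool_rot: [-3.136, 0.016, 0.108]
force: [-0.4, 1.5, -0.2]
width: 34.3
7.75 p [587.2 286.1 176.9] rot [-3.136  0.014  0.11 ] q [-0.94  0.83  0.86  1.54 -0.68  1.11 -1.38] F [ 0.1 -0.1  0.1] w 34.0
[592.02717083 285.34737713   0.        ]
ang [-0.3, 0.8, 0.1] trav [0.54, 0.16, 4.68] steps 1
ang [-0.3, 0.8, 0.1] trav [0.65, 0.2, 12.08] steps 2
[[319.53578387 192.20549406]
 [319.67775592 127.19602051]
 [319.08551122 354.37637532]]
```

View pics/w4.png

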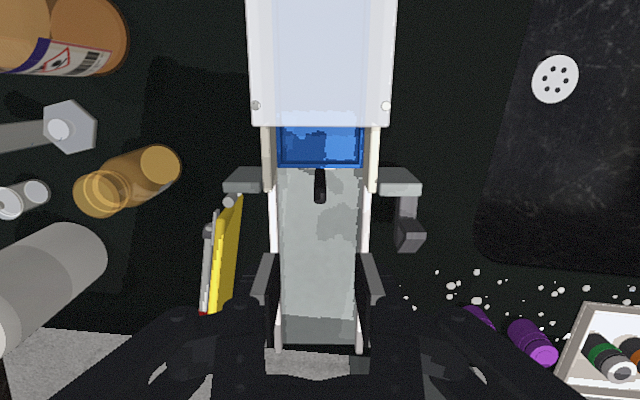

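The handle's top face is at (320,197), against a predicted (320,192). That's within about 3 mm, so I'll descend and grip.

```bash
python3 -m jog '{"angular":[[0,0.5,0],[0,0.8,0],[0,0.8,0],[0,0.8,0]],"travel":[[0.3,0.2,5],[0.4,0.2,10],[0.4,0.2,12],[0.4,0.2,12]],"fingers":[0.6,0.6,0.6,0.6]}'
python3 -m jog '{"angular":[[0,0,0],[0,0,0],[0,0,0],[0,0,0]],"travel":[[0,0,0],[0,0,0],[0,0,0],[0,0,0]],"fingers":[1,1,1,1]}'
python3 -c "
from h import *
st();p=read_state()['eef_pos'];q=frame(*LK,[12.5-185,0,0])[0]
rows([([q[0],q[1],p[2]],down(.108-np.pi/2))])"
```

```text
clock: 8.25
eef_pos: [590.3, 284.6, 57.2]
tool_rot: [-3.137, -0.0, 0.11]
force: [0.3, 0.1, 0.4]
width: 34.5
clock: 8.75
eef_pos: [592.9, 284.4, 60.1]
tool_rot: [-3.135, -0.005, 0.108]
force: [-1.0, 0.3, 6.3]
width: 7.8
8.75 p [592.9 284.4  60.1] rot [-3.135 -0.005  0.108] q [-0.9   0.95  0.76  1.63 -0.81  0.89 -1.27] F [-1.   0.3  6.3] w 7.8
ang [-0.4, -0.3, 0.0] trav [-18.57, -0.11, -0.1] steps 3
```

```bash
python3 -m jog '{"angular":[[0,0,0],[0,0,0],[0,0,0],[0,0,0],[0,0,0]],"travel":[[-3,0,0],[-7,0,0],[-11,0,0],[-15,0,0],[-18,0,0]],"fingers":[1,1,1,1,1]}'
python3 -m jog '{"angular":[[0,0,0],[0,0,0],[0,0,0],[0,0,0],[0,0,0]],"travel":[[0,0,0],[0,0,0],[0,0,-4],[0,0,-9],[0,0,-14]],"fingers":[0.6,0.6,0.6,0.6,0.6]}'
python3 -c "
from h import *
st();im,m=grab('scene','pics/s5.png');im2,m2=grab('wrist','pics/w5.png');np.savez('pics/w5.npz',**m2);st()
o=np.vstack([cv2.resize(im[170:300,200:450],(600,312)),cv2.resize(im2[100:400],(600,281))]);cv2.imwrite('pics/c5.png',o)"
```

```text
clock: 9.38
eef_pos: [417.3, 265.0, 60.1]
tool_rot: [-3.135, -0.014, 0.107]
force: [7.4, 1.1, 4.5]
width: 7.9
clock: 10.0
eef_pos: [413.2, 263.2, 198.9]
tool_rot: [-3.138, -0.003, 0.107]
force: [0.9, 1.4, 0.9]
width: 33.7
10.0 p [413.2 263.2 198.9] rot [-3.138e+00 -3.000e-03  1.070e-01] q [-1.25  0.59  0.98  1.99 -0.63  0.9  -1.4 ] F [0.9 1.4 0.9] w 33.7
10.1 p [416.5 264.2 201.8] rot [-3.134 -0.011  0.108] q [-1.25  0.59  0.98  1.98 -0.64  0.9  -1.4 ] F [ 0.7 -0.4  0.3] w 34.2
```

View pics/c5.png

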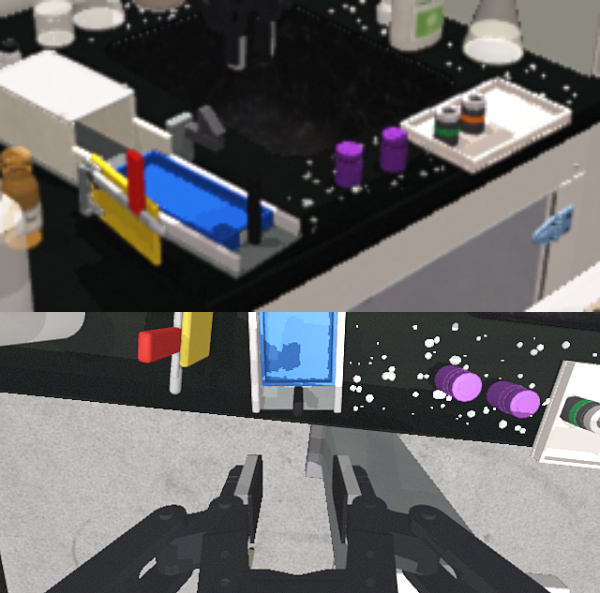

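The carriage is out clear of the roof, with the handle free. Next I'll look at the pots from above.

```bash
python3 -c "
from h import *
rows([([430,100,235],down(-.8)),([440,-150,240],down(-.13))])"
```

```text
ang [-0.2, -0.7, -38.0] trav [-0.39, 16.44, -3.44] steps 4
ang [0.0, -0.8, -76.4] trav [-2.07, 41.4, -4.15] steps 8
```

```bash
python3 -m jog '{"angular":[[0,0,-9.5],[0,0,-19],[0,-0.5,-28.5],[0,-0.7,-38],[0,-0.7,-47.5]],"travel":[[0,5,-3.5],[-0.2,10,-3.5],[-0.4,16,-3.5],[-0.8,21,-3.8],[-1.2,26,-4]],"fingers":[0.3,0.3,0.3,0.3,0.3]}'
python3 -m jog '{"angular":[[0,0,-9.5],[0,0,-19],[0,0,-29],[0,0,-29],[0,0,-29]],"travel":[[3.5,3,0],[6.5,7,0],[9.7,11,0],[9.7,11,0],[9.7,11,0]],"fingers":[0.3,0.3,0.3,0.3,0.3]}'
python3 -c "
from h import *
im,m=grab('wrist','pics/w6.png');np.savez('pics/w6.npz',**m);st()
print(proj('w',[[414,-56,49],[414,-103,49]],m))"
```

```text
clock: 10.72
eef_pos: [428.8, 1.5, 236.1]
tool_rot: [-3.136, 0.007, 0.942]
force: [1.0, -0.6, -0.2]
width: 59.6
clock: 11.35
eef_pos: [573.4, 15.9, 233.9]
tool_rot: [-3.131, 0.003, 1.441]
force: [-1.1, -0.3, 1.0]
width: 59.4
11.4 p [573.1  16.1 234.3] rot [-3.131e+00  3.000e-03  1.441e+00] q [-0.44  0.55  0.58  1.71 -0.35  1.    0.13] F [ 1.1 -0.4  0.1] w 59.9
[[186.91925813 252.04131116]
 [196.78370916 288.47047566]]
```

View pics/w6.png

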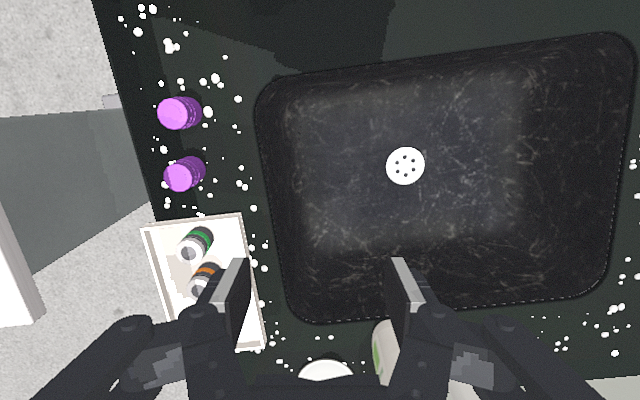

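The green lid is at (191,250) and the orange lid at about (200,285), partly behind a finger. Both are within 4 px of the prediction; the purple pair is at (178,113) and (184,175). My second move went along turned tool axes, so the arm ended at (573,16), which does no harm.

```bash
python3 -c "
from h import *
m=dict(np.load('pics/w6.npz'));g=onz('w',(190.5,250.5),49,m);print(g,onz('w',(200,286),49,m))
rows([([g[0],g[1],210],down(-.13)),([g[0],g[1],100],down(-.13)),([g[0],g[1],17],down(-.13))])"
```

```text
[418.46322186 -54.6417227   49.        ] [ 418.49265299 -100.25668538   49.        ]
ang [-0.6, 0.2, 0.0] trav [-9.0, -14.4, 2.61] steps 3
ang [-0.6, 0.2, 0.0] trav [-8.97, -14.28, 13.61] steps 4
ang [-0.6, 0.2, 0.0] trav [-8.95, -14.19, 21.91] steps 5
```

```bash
python3 -m jog '{"angular":[[0,0,0],[0,0,0],[0,0,0],[-0.6,0.2,0],[-0.6,0.2,0]],"travel":[[-4,-6,1],[-8,-12,2],[-9,-14.4,5],[-9,-14.4,11],[-9,-14.4,11]],"fingers":[0.42,0.42,0.42,0.42,0.42]}'
python3 -c "
from h import *
im,m=grab('scene','pics/s7.png');st()
g=[417,-55.5]
rows([([g[0],g[1],100],down(-.13)),([g[0],g[1],17],down(-.13))])"
```

```text
clock: 12.02
eef_pos: [414.9, -54.0, 124.5]
tool_rot: [-3.135, -0.001, 1.441]
force: [1.1, 0.1, 0.1]
width: 49.5
12.07 p [417.6 -54.3 126.3] rot [-3.140e+00 -1.000e-03  1.442e+00] q [-0.27  0.5   0.48  2.22 -0.46  0.52  0.43] F [ 0.3 -0.   0.5] w 49.5
ang [-0.1, -0.1, 0.1] trav [-0.13, -0.04, 2.63] steps 1
ang [-0.1, -0.1, 0.1] trav [-0.14, -0.03, 10.93] steps 2
```

```bash
python3 -m jog '{"angular":[[0,0,0],[0,0,0],[0,0,0],[0,0,0],[0,0,0]],"travel":[[-0.1,0,4],[-0.1,0,8],[-0.1,0,10.9],[-0.1,0,10.9],[-0.1,0,10.9]],"fingers":[0.42,0.42,0.42,0.42,0.42]}'
python3 -m jog '{"angular":[[0,0,0],[0,0,0],[0,0,0],[0,0,0],[0,0,0]],"travel":[[0,0,0],[0,0,0],[0,0,0],[0,0,0],[0,0,-5]],"fingers":[1,1,1,1,1]}'
python3 -c "
from h import *
st();P=frame(*LK,[[-62+45,0,0],[-62-40,0,0]]);print(P)
g=P[0]
rows([([417,-56,140],down(-.13)),([g[0],g[1],140],down(.108)),([g[0],g[1],28],down(.108))])"
```

```text
clock: 12.7
eef_pos: [421.2, -55.3, 19.0]
tool_rot: [3.136, -0.001, 1.444]
force: [-0.3, 0.8, 0.4]
width: 49.8
clock: 13.32
eef_pos: [417.8, -54.6, 66.9]
tool_rot: [-3.139, -0.003, 1.443]
force: [1.1, -0.2, -0.8]
width: 27.7
13.32 p [417.8 -54.6  66.9] rot [-3.139e+00 -3.000e-03  1.443e+00] q [-0.25  0.63  0.46  2.26 -0.75  0.4   0.72] F [ 1.1 -0.2 -0.8] w 27.7
[[562.69904767 282.1675671    0.        ]
 [478.19428602 273.00540262   0.        ]]
ang [-0.2, -0.2, 0.1] trav [-0.12, -0.08, -7.31] steps 2
ang [-0.1, -0.2, -13.5] trav [35.27, 10.06, -7.23] steps 6
ang [-0.1, -0.2, -13.5] trav [35.24, 10.09, 3.97] steps 6
```

```bash
python3 -m jog '{"angular":[[0,0,0],[0,0,-3],[0,0,-6],[0,0,-9],[0,0,-12]],"travel":[[0,0,-6],[6,1.5,-8],[12,3.4,-8],[18,5,-8],[24,6.8,-8]],"fingers":[1,1,1,1,1]}'
python3 -c "
from h import *
im,m=grab('scene','pics/s8.png');im2,m2=grab('side','pics/d8.png');st()
cv2.imwrite('pics/c8.png',np.vstack([cv2.resize(im[130:290,200:460],(600,369)),cv2.resize(im2[150:250,250:450],(600,230))[:,:600]]))
g=[562.7,282.2]
rows([([g[0],g[1],140],down(.108)),([g[0],g[1],25],down(.108))])"
```

```text
clock: 13.95
eef_pos: [516.2, 173.9, 148.9]
tool_rot: [3.138, -0.001, 1.655]
force: [0.9, -1.3, -0.5]
width: 27.8
14.05 p [517.7 180.6 148. ] rot [ 3.136 -0.005  1.665] q [-0.8   0.65  0.66  1.89 -0.56  0.79  0.26] F [-0.7 -0.  -1.2] w 27.6
ang [0.3, -0.3, -0.8] trav [9.69, 5.43, 0.87] steps 2
ang [0.3, -0.3, -0.8] trav [9.63, 5.37, 12.37] steps 3
```

View pics/c8.png

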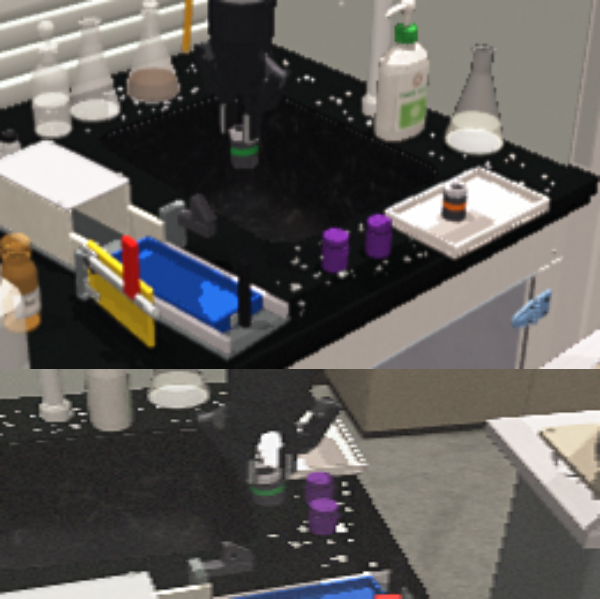

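The green pot is held upright and the orange pot is still in the tray. Placing the green one now.

```bash
python3 -m jog '{"angular":[[0,0,0],[0,0,-0.8],[0,0,-0.8],[0,0,-0.8],[0,0,-0.8]],"travel":[[5,2.7,0],[9.6,5.4,0.5],[9.6,5.4,5],[9.6,5.4,9],[9.6,5.4,9]],"fingers":[1,1,1,1,1]}'
python3 -c "
from h import *
im,m=grab('wrist','pics/w9.png');st()
g=[562.7,282.2]
rows([([g[0],g[1],25],down(.108))])"
```

```text
clock: 14.68
eef_pos: [559.2, 271.0, 55.8]
tool_rot: [-3.138, 0.001, 1.667]
force: [0.0, -0.8, -0.7]
width: 28.2
14.72 p [561.3 271.3  58. ] rot [3.141 0.    1.666] q [-0.83  0.86  0.58  1.73 -0.65  0.76  0.18] F [-0.6  0.3 -0.2] w 27.7
ang [0.0, 0.0, -0.7] trav [1.08, 0.24, 3.3] steps 1
```

```bash
python3 -m jog '{"angular":[[0,0,0],[0,0,-0.7],[0,0,-0.7],[0,0,-0.7]],"travel":[[0.7,0.2,0],[1.1,0.2,2],[1.1,0.2,3.1],[1.1,0.2,3.1]],"fingers":[1,1,1,1]}'
python3 -c "
from h import *
st()"
```

```text
clock: 15.22
eef_pos: [562.5, 282.9, 26.1]
tool_rot: [3.141, -0.0, 1.679]
force: [0.2, 0.8, -1.3]
width: 27.8
15.22 p [562.5 282.9  26.1] rot [ 3.141 -0.     1.679] q [-0.83  0.91  0.55  1.72 -0.68  0.71  0.19] F [ 0.2  0.8 -1.3] w 27.8
```

```bash
python3 -m jog '{"angular":[[0,0,0],[0,0,0],[0,0,0],[0,0,0],[0,0,0]],"travel":[[0,0,0.2],[0,0,0.2],[0,0,-4],[0,0,-9],[0,0,-13]],"fingers":[0.5,0.42,0.42,0.42,0.42]}'
python3 -c "
from h import *
im,m=grab('scene','pics/s10.png');im2,m2=grab('side','pics/d10.png');st()
cv2.imwrite('pics/c10.png',np.vstack([cv2.resize(im[170:290,200:450],(600,288)),cv2.resize(im2[160:300,260:450],(407,300),interpolation=cv2.INTER_CUBIC) if 0 else cv2.copyMakeBorder(cv2.resize(im2[160:300,260:450],(407,300)),0,0,0,193,0)]))
g=[417.5,-102]
rows([([g[0],g[1],140],down(-.13)),([g[0],g[1],17],down(-.13))])"
```

```text
clock: 15.85
eef_pos: [563.3, 282.8, 159.2]
tool_rot: [3.138, -0.001, 1.679]
force: [-0.4, 1.5, -0.3]
width: 49.8
15.95 p [566.1 283.4 162.1] rot [ 3.131 -0.004  1.679] q [-0.9   0.74  0.68  1.64 -0.55  0.94  0.09] F [ 1.2 -0.7 -0.5] w 49.3
ang [0.6, -0.3, 13.6] trav [-36.72, -18.95, 1.88] steps 7
ang [0.6, -0.3, 13.6] trav [-36.77, -19.09, 14.18] steps 8
```

View pics/c10.png

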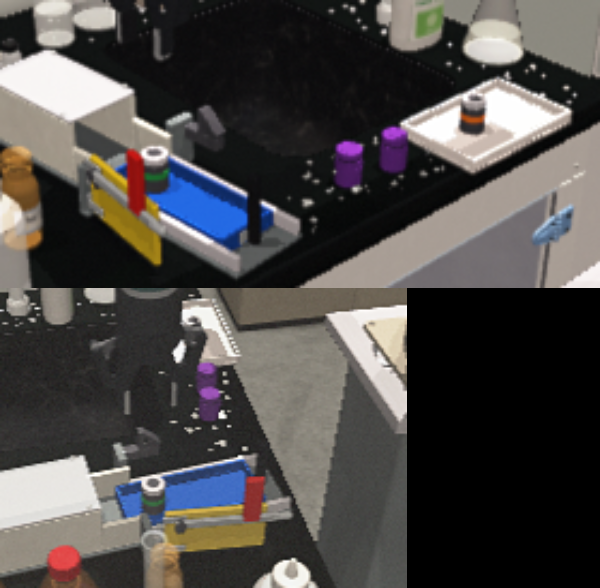

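The green pot stands in the carriage. The orange one is still at its original pixel, (397,211). Going for it.

```bash
python3 -m jog '{"angular":[[0,0,3],[0,0,6],[0,0,9],[0,0,12],[0,0,13.6]],"travel":[[-5.4,-2.8,0],[-10.8,-5.6,0],[-16.2,-8.4,0],[-21.6,-11.2,0],[-27,-14,0]],"fingers":[0.42,0.42,0.42,0.42,0.42]}'
python3 -m jog '{"angular":[[0,0,0],[0,0,0],[0,0,0],[0,0,0]],"travel":[[-5,-2.5,0],[-10.5,-2.5,0],[-10.5,-2.5,0],[-10.5,-2.5,0]],"fingers":[0.42,0.42,0.42,0.42]}'
python3 -c "
from h import *
im,m=grab('scene','pics/s11.png');st()
g=[417.5,-102.5]
rows([([g[0],g[1],100],down(-.13)),([g[0],g[1],17],down(-.13))])"
```

```text
clock: 16.58
eef_pos: [451.8, -2.3, 156.3]
tool_rot: [3.139, -0.001, 1.441]
force: [0.8, -1.6, -0.7]
width: 49.8
clock: 17.08
eef_pos: [414.3, -101.1, 156.0]
tool_rot: [3.14, -0.002, 1.441]
force: [-1.1, -0.7, -0.4]
width: 49.7
17.12 p [ 414.5 -100.4  156. ] rot [ 3.140e+00 -2.000e-03  1.443e+00] q [-0.33  0.5   0.71  2.18 -0.55  0.64  0.65] F [-0.2  0.1 -0. ] w 49.4
ang [0.1, -0.1, 0.1] trav [-0.18, 0.32, 5.6] steps 1
ang [0.1, -0.1, 0.1] trav [-0.2, 0.31, 13.9] steps 3
```

```bash
python3 -m jog '{"angular":[[0,0,0],[0,0,0],[0,0,0],[0,0,0],[0,0,0]],"travel":[[-0.2,0.3,4],[-0.2,0.3,8],[-0.2,0.3,12],[-0.2,0.3,13.9],[-0.2,0.3,13.9]],"fingers":[0.42,0.42,0.42,0.42,0.42]}'
python3 -m jog '{"angular":[[0,0,0],[0,0,0],[0,0,0],[0,0,0],[0,0,0]],"travel":[[0,0,0],[0,0,0],[0,0,0],[0,0,-6],[0,0,-12]],"fingers":[1,1,1,1,1]}'
python3 -c "
from h import *
im,m=grab('scene','pics/s12.png');st();g=frame(*LK,[-102,0,0])[0]
rows([([g[0],g[1],140],down(.108)),([g[0],g[1],25],down(.108))])"
```

```text
clock: 17.75
eef_pos: [416.7, -102.0, 16.0]
tool_rot: [-3.14, -0.003, 1.444]
force: [-0.9, -0.8, 1.0]
width: 49.3
clock: 18.38
eef_pos: [416.6, -103.9, 138.5]
tool_rot: [3.141, -0.001, 1.441]
force: [1.4, 0.3, -1.1]
width: 27.8
18.43 p [ 419.8 -105.9  144.3] rot [3.131 0.    1.44 ] q [-0.32  0.53  0.73  2.19 -0.62  0.62  0.73] F [ 2.  -0.5  3.4] w 27.9
ang [0.6, 0.1, -13.7] trav [38.33, 0.83, 0.44] steps 7
ang [0.6, 0.1, -13.7] trav [38.33, 0.71, 11.94] steps 7
```

```bash
python3 -m jog '{"angular":[[0,0,-3],[0,0,-6],[0,0,-9],[0,0,-12],[0,0,-13.7]],"travel":[[6,0.1,0],[12,0.2,0],[18,0.4,0],[24,0.5,0],[30,0.6,0]],"fingers":[1,1,1,1,1]}'
python3 -m jog '{"angular":[[0,0,0],[0,0,0],[0,0,0],[0,0,0]],"travel":[[5,0,0],[8,-1.5,0],[8,-1.5,0],[8,-1.5,0]],"fingers":[1,1,1,1]}'
python3 -c "
from h import *
im,m=grab('scene','pics/s13.png');st();g=frame(*LK,[-102,0,0])[0]
rows([([g[0],g[1],70],down(.108)),([g[0],g[1],25],down(.108))])"
```

```text
clock: 19.05
eef_pos: [461.9, 195.1, 138.0]
tool_rot: [3.138, -0.001, 1.682]
force: [0.6, -1.0, -1.5]
width: 28.1
clock: 19.55
eef_pos: [438.4, 270.0, 137.9]
tool_rot: [3.139, -0.0, 1.68]
force: [0.1, -0.5, -1.6]
width: 27.9
19.6 p [438.7 269.5 138. ] rot [ 3.139 -0.     1.679] q [-1.07  0.65  0.73  1.98 -0.63  0.75  0.14] F [-0.   0.3 -1.9] w 27.7
ang [0.2, -0.0, 0.0] trav [-0.08, 3.94, 6.81] steps 2
ang [0.2, -0.0, 0.0] trav [-0.09, 3.93, 11.31] steps 2
```

```bash
python3 -m jog '{"angular":[[0,0,0],[0,0,0],[0,0,0],[0,0,0],[0,0,0]],"travel":[[-0.1,2,0],[-0.1,3.9,2],[-0.1,3.9,7],[-0.1,3.9,11.2],[-0.1,3.9,11.2]],"fingers":[1,1,1,1,1]}'
python3 -m jog '{"angular":[[0,0,0],[0,0,0],[0,0,0],[0,0,0],[0,0,0]],"travel":[[0,0,0],[0,0,0],[0,0,-4],[0,0,-9],[0,0,-15]],"fingers":[0.5,0.42,0.42,0.42,0.42]}'
python3 -c "
from h import *
im,m=grab('scene','pics/s14.png');im2,m2=grab('side','pics/d14.png');st()
cv2.imwrite('pics/c14.png',np.vstack([cv2.resize(im[170:290,200:450],(600,288)),cv2.copyMakeBorder(cv2.resize(im2[160:300,260:450],(407,300)),0,0,0,193,0)]))
g=frame(*LK,[-163.5,0,0])[0];D=down(.108-np.pi/2)
rows([([g[0],g[1],200],D),([g[0],g[1],58],D)])"
```

```text
clock: 20.23
eef_pos: [476.8, 271.8, 24.0]
tool_rot: [-3.141, 0.001, 1.678]
force: [-0.2, -0.1, -0.3]
width: 27.9
clock: 20.85
eef_pos: [476.5, 273.8, 177.7]
tool_rot: [3.14, -0.001, 1.681]
force: [0.8, 1.4, -0.2]
width: 49.6
20.95 p [481.3 274.9 182.5] rot [ 3.128 -0.006  1.68 ] q [-1.06  0.64  0.78  1.85 -0.57  0.88  0.11] F [ 0.3 -0.4  0.1] w 49.2
ang [0.4, -0.9, 90.1] trav [-0.13, -6.45, -1.84] steps 9
ang [0.4, -0.9, 90.1] trav [-0.21, -6.65, 12.36] steps 9
```

View pics/c14.png

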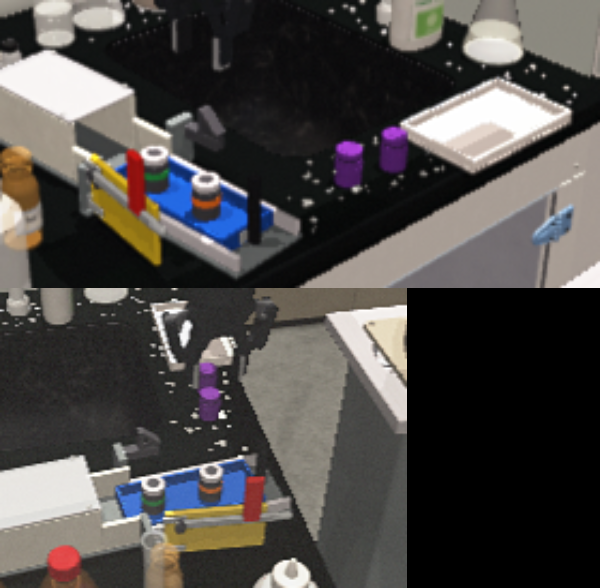

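Both pots are in the carriage and the tray is empty. Next I'll grip the handle and push the carriage home.

```bash
python3 -m jog '{"angular":[[0,0,10],[0,0,20],[0,0,30],[0,0,40],[0,0,50]],"travel":[[0,-3,-2],[0,-6.5,-2],[0,-6.5,-2],[0,-6.5,-2],[0,-6.5,-2]],"fingers":[0.6,0.6,0.6,0.6,0.6]}'
python3 -m jog '{"angular":[[0,0,10],[0,0,20],[0,0,30],[0,0,40],[0,0,40]],"travel":[[0,0,0],[0,0,0],[0,0,0],[0,0,0],[0,0,0]],"fingers":[0.6,0.6,0.6,0.6,0.6]}'
python3 -c "
from h import *
im,m=grab('wrist','pics/w15.png');st()
g=frame(*LK,[-163.5,0,0])[0];D=down(.108-np.pi/2);print(g,proj('w',[[g[0],g[1],91]],m))
rows([([g[0],g[1],120],D),([g[0],g[1],58],D)])"
```

```text
clock: 21.58
eef_pos: [411.9, 267.0, 196.1]
tool_rot: [3.141, -0.003, 0.803]
force: [0.3, -0.1, 0.4]
width: 34.3
clock: 22.2
eef_pos: [412.1, 266.7, 195.7]
tool_rot: [-3.141, -0.002, 0.112]
force: [-0.1, 0.5, 0.1]
width: 33.8
22.25 p [412.1 266.8 195.7] rot [-3.141e+00 -2.000e-03  1.130e-01] q [-1.37  0.75  1.25  1.99 -0.84  1.06 -1.17] F [-0.3 -0.7 -0.9] w 34.1
[417.05260553 266.37630714   0.        ] [[319.41888529 187.40655113]]
ang [-0.0, -0.1, 0.3] trav [0.47, 0.11, 7.57] steps 2
ang [-0.0, -0.1, 0.3] trav [0.45, 0.11, 13.77] steps 3
```

```bash
python3 -m jog '{"angular":[[0,0,0.3],[0,0,0.3],[0,0,0.3],[0,0,0.3],[0,0,0.3]],"travel":[[0.4,0,4],[0.4,0.1,8],[0.4,0.1,12],[0.4,0.1,13.7],[0.4,0.1,13.7]],"fingers":[0.6,0.6,0.6,0.6,0.6]}'
python3 -m jog '{"angular":[[0,0,0],[0,0,0],[0,0,0],[0,0,0]],"travel":[[0,0,0],[0,0,0],[0,0,0],[0,0,0]],"fingers":[1,1,1,1]}'
python3 -c "
from h import *
st();p=read_state()['eef_pos'];D=down(.108-np.pi/2)
L=lambda x:(*frame(*LK,[x,0,0])[0][:2],p[2])
d=np.array(p[:2])-LK[:2];print('locker',np.cos(.108)*d[0]+np.sin(.108)*d[1],-np.sin(.108)*d[0]+np.cos(.108)*d[1])
rows([(L(0),D),(L(18),D)])"
```

```text
clock: 22.88
eef_pos: [415.9, 266.4, 58.3]
tool_rot: [-3.14, -0.0, 0.107]
force: [0.2, 1.1, 1.0]
width: 34.4
clock: 23.38
eef_pos: [417.3, 266.3, 59.8]
tool_rot: [-3.141, -0.004, 0.105]
force: [-0.9, -1.7, 6.8]
width: 6.6
23.38 p [417.3 266.3  59.8] rot [-3.141 -0.004  0.105] q [-1.19  0.87  0.93  2.09 -1.08  0.77 -1.01] F [-0.9 -1.7  6.8] w 6.6
locker -163.2468429307268 -0.1060775618271137
ang [-0.1, -0.2, -0.2] trav [16.32, -0.06, 0.07] steps 3
ang [-0.1, -0.2, -0.2] trav [18.12, -0.06, 0.07] steps 3
```

```bash
python3 -m jog '{"angular":[[0,0,0],[0,0,0],[0,0,0],[0,0,0],[0,0,0]],"travel":[[1,0,0],[3,0,0],[5.5,0,0],[8,0,0],[10,0,0]],"fingers":[1,1,1,1,1]}'
python3 -m jog '{"angular":[[0,0,0],[0,0,0],[0,0,0],[0,0,0],[0,0,0]],"travel":[[2,0,0],[4.5,0,0],[6,0,0],[7,0,0],[7.6,0,0]],"fingers":[1,1,1,1,1]}'
python3 -c "
from h import *
st();p=read_state()['eef_pos']
d=np.array(p[:2])-LK[:2];print('locker',np.cos(.108)*d[0]+np.sin(.108)*d[1],-np.sin(.108)*d[0]+np.cos(.108)*d[1])"
```

```text
clock: 24.0
eef_pos: [510.2, 277.2, 59.6]
tool_rot: [-3.138, 0.01, 0.106]
force: [-16.2, -1.2, 18.8]
width: 6.9
clock: 24.62
eef_pos: [587.0, 285.0, 59.7]
tool_rot: [-3.139, 0.008, 0.106]
force: [-12.5, -0.9, 13.2]
width: 6.8
24.62 p [587.  285.   59.7] rot [-3.139  0.008  0.106] q [-0.98  1.03  0.94  1.64 -0.96  1.01 -1.17] F [-12.5  -0.9  13.2] w 6.8
locker 7.414844068605072 0.1643821618943695
```

```bash
python3 -m jog '{"angular":[[0,0,0],[0,0,0],[0,0,0]],"travel":[[0.5,0,0],[0.9,0,0],[0.9,0,0]],"fingers":[1,1,1]}'
python3 -m jog '{"angular":[[0,0,0],[0,0,0]],"travel":[[0.3,0,0],[0.3,0,0]],"fingers":[1,1]}'
```

```text
clock: 25.0
eef_pos: [596.5, 286.0, 59.7]
tool_rot: [-3.139, 0.006, 0.106]
force: [-10.8, -1.1, 10.4]
width: 6.8
clock: 25.25
eef_pos: [599.1, 286.3, 59.7]
tool_rot: [-3.139, 0.006, 0.106]
force: [-10.6, -1.5, 9.3]
width: 6.4
```

```bash
python3 -m jog '{"angular":[[0,0,0],[0,0,0]],"travel":[[0.25,0,0],[0.25,0,0]],"fingers":[1,1]}'
python3 -m jog '{"angular":[[0,0,0],[0,0,0]],"travel":[[0.2,0,0],[0.2,0,0]],"fingers":[1,1]}'
```

```text
clock: 25.5
eef_pos: [601.6, 286.7, 59.7]
tool_rot: [-3.139, 0.007, 0.106]
force: [-10.0, -0.7, 10.7]
width: 6.4
clock: 25.75
eef_pos: [603.5, 286.9, 59.7]
tool_rot: [-3.139, 0.007, 0.106]
force: [-11.6, -0.8, 10.3]
width: 6.6
```

```bash
python3 -c "
from h import *
im,m=grab('wrist','pics/w16.png');im2,m2=grab('side','pics/d16.png');st()
print(proj('w',frame(*LK,[[18,0,91],[60,0,86],[25,40,26],[25,-40,26]]),m).round(1).tolist())
a=cv2.resize(im[60:340,200:460],(560,600));b=cv2.resize(im2[215:290,240:345],(240,171))
b=cv2.copyMakeBorder(b,0,429,0,0,0);cv2.imwrite('pics/c16.png',np.hstack([a,b]))"
```

```text
25.85 p [603.5 286.8  59.7] rot [-3.139  0.007  0.106] q [-0.96  1.04  0.95  1.59 -0.96  1.04 -1.18] F [-10.7  -1.4   9.7] w 7.0
[[319.3, 292.1], [319.2, 197.9], [253.9, 223.2], [384.1, 223.1]]
```

View pics/c16.png

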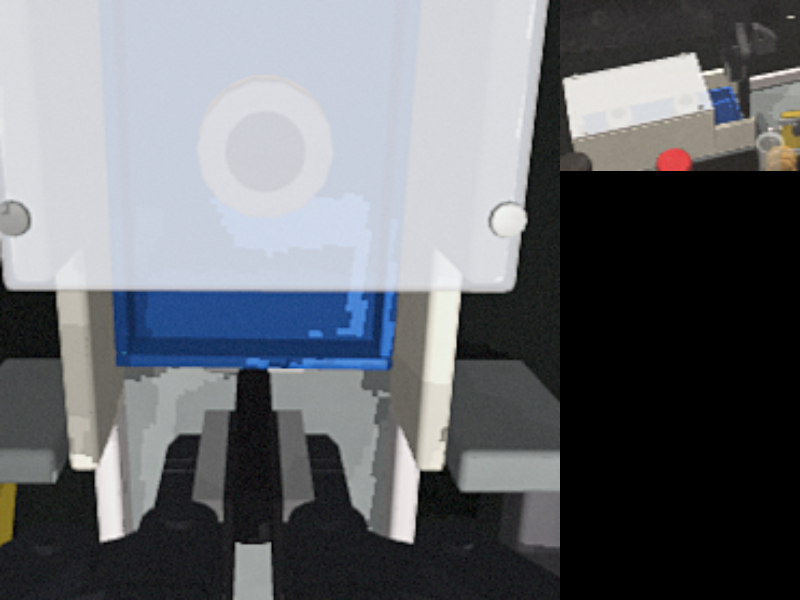

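```bash
python3 -c "
from h import *
m=camera_model('wrist')
im=cv2.imread('pics/w16.png');g=im[:,290:350].astype(int).mean(1);print([(r,g[r].round().astype(int).tolist()) for r in range(190,240,2)])
def lk(px,z):
    w=onz('w',px,z,m);d=w[:2]-np.array(LK[:2]);return (np.cos(.108)*d[0]+np.sin(.108)*d[1]).round(1)
print('roof edge',lk((319,195.3),86),lk((319,195.3),80),'tray front',lk((319,229),26),lk((319,229),10),lk((319,231),26),'lid',lk((323,130),55))
print(lk((300,(464*.4667+60)),50),lk((300,(464*.4667+60)),24))
"
```

```text
[(190, [225, 210, 202]), (192, [226, 212, 203]), (194, [211, 200, 197]), (196, [141, 88, 62]), (198, [140, 74, 33]), (200, [141, 76, 35]), (202, [141, 76, 36]), (204, [141, 76, 36]), (206, [140, 75, 35]), (208, [140, 75, 34]), (210, [140, 76, 35]), (212, [139, 75, 35]), (214, [145, 79, 36]), (216, [149, 82, 38]), (218, [107, 55, 25]), (220, [97, 51, 23]), (222, [99, 52, 23]), (224, [98, 52, 23]), (226, [120, 62, 26]), (228, [164, 95, 48]), (230, [156, 83, 33]), (232, [142, 135, 133]), (234, [113, 114, 112]), (236, [117, 118, 114]), (238, [119, 119, 116])]
roof edge 61.1 59.3 tray front 21.1 14.5 19.8 lid 84.5
1.9 -13.3
```

The tray front reads locker x 20, so the carriage is at about 114–115 mm. The grip is about 10 mm off-centre on the handle and the carriage is still short of the stop, so I'll push on while watching the force.

```bash
python3 -m jog '{"angular":[[0,0,0],[0,0,0]],"travel":[[0.25,0,0],[0.25,0,0]],"fingers":[1,1]}'
python3 -m jog '{"angular":[[0,0,0],[0,0,0]],"travel":[[0.25,0,0],[0.25,0,0]],"fingers":[1,1]}'
```

```text
clock: 26.1
eef_pos: [606.1, 287.2, 59.7]
tool_rot: [-3.139, 0.006, 0.106]
force: [-10.6, -0.6, 10.0]
width: 6.9
clock: 26.35
eef_pos: [608.7, 287.4, 59.7]
tool_rot: [-3.139, 0.006, 0.106]
force: [-10.4, -1.4, 11.1]
width: 6.4
```

```bash
python3 -m jog '{"angular":[[0,0,0],[0,0,0]],"travel":[[0.25,0,0],[0.25,0,0]],"fingers":[1,1]}'
python3 -c "
from h import *
im,m=grab('wrist','pics/w17.png');st()
g=im[:,290:350].astype(int).mean(1)
def lk(px,z):
    w=onz('w',px,z,m);d=w[:2]-np.array(LK[:2]);return (np.cos(.108)*d[0]+np.sin(.108)*d[1]).round(1)
b=g[:,0]-g[:,2];r=[i for i in range(150,300) if b[i]>30];print(r[0],r[-1],'roof',lk((319,r[0]-.5),86),'tray front',lk((319,r[-1]+.5),26))"
```

```text
clock: 26.6
eef_pos: [609.4, 287.5, 59.6]
tool_rot: [-3.139, 0.01, 0.106]
force: [-13.9, -2.4, 13.6]
width: 7.0
26.65 p [609.4 287.5  59.7] rot [-3.139  0.01   0.106] q [-0.95  1.05  0.95  1.57 -0.95  1.05 -1.19] F [-14.6  -1.7  12.3] w 6.7
210 231 roof 61.0 tray front 25.3
```

The force rose and the travel stopped: the tray front now reads 25.3 mm, so the carriage is home at about 120 mm. I'll release, rise and look at the tab.

```bash
python3 -m jog '{"angular":[[0,0,0],[0,0,0],[0,0,0],[0,0,0],[0,0,0]],"travel":[[-0.2,0,0],[-0.2,0,0],[-0.2,0,-4],[-0.2,0,-9],[-0.2,0,-14]],"fingers":[0.6,0.6,0.6,0.6,0.6]}'
python3 -c "
from h import *
st();im,m=grab('scene','pics/s18.png');im2,m2=grab('side','pics/d18.png');im3,m3=grab('wrist','pics/w18.png');np.savez('pics/w18.npz',**m3);st()
T=lambda g:frame(*LK,[-6-112*np.sin(g)-10*np.cos(g),78-112*np.cos(g)+10*np.sin(g),140])
for g in(1.65,1.7,1.75,1.8):print(g,proj('scene',T(g)).round(1),proj('side',T(g)).round(1),T(g).round(1))
a=cv2.resize(im[180:290,210:330],(600,550))
def red(n,i):
    h=cv2.cvtColor(i,cv2.COLOR_BGR2HSV);k=((h[...,0]<6)|(h[...,0]>174))&(h[...,1]>170)&(h[...,2]>90);ys,xs=np.nonzero(k);print(n,len(xs),xs.min(),xs.max(),ys.min(),ys.max()) if len(xs) else None
red('scene',im[180:290,210:330]);red('side',im2[200:270,300:400]);red('wrist',im3)
cv2.imwrite('pics/c18.png',np.hstack([cv2.resize(im[170:290,200:320],(400,400)),cv2.resize(im2[200:290,240:390],(400,240))[:, :].copy() if 0 else cv2.copyMakeBorder(cv2.resize(im2[200:290,240:390],(400,240)),0,160,0,0,0)]))"
```

```text
clock: 27.28
eef_pos: [613.6, 287.0, 200.5]
tool_rot: [-3.141, -0.003, 0.105]
force: [1.4, 0.7, 0.8]
width: 34.2
27.27 p [613.6 287.  200.5] rot [-3.141e+00 -3.000e-03  1.050e-01] q [-0.98  0.91  1.06  1.46 -0.81  1.25 -1.3 ] F [1.4 0.7 0.8] w 34.2
27.43 p [615.5 287.  202.5] rot [-3.14  -0.009  0.105] q [-0.98  0.9   1.06  1.46 -0.81  1.25 -1.3 ] F [-0.4 -0.3 -0.1] w 34.3
1.65 [[259.7 231.4]] [[378.2 245.5]] [[453.  367.7 140. ]]
1.7 [[257.6 232.1]] [[378.7 247.1]] [[453.5 373.3 140. ]]
1.75 [[255.5 232.8]] [[379.  248.6]] [[454.2 378.8 140. ]]
1.8 [[253.4 233.4]] [[379.3 250.2]] [[455.3 384.4 140. ]]
scene 161 42 49 52 79
side 85 74 82 48 68
wrist 1 100 100 99 99
```

View pics/c18.png

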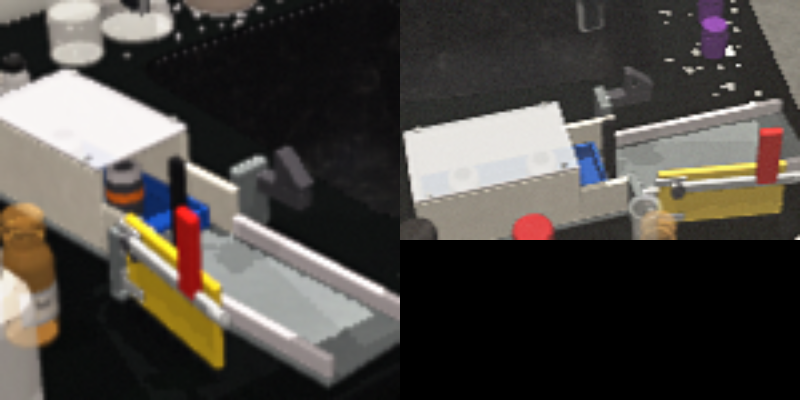

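The carriage is home with the pots under the roof. The tab top is at scene (255.5,232), so the gate is at 1.75 rad. I'll grip the tab again.

```bash
python3 -c "
from h import *
p,M=tab(1.75,0);print(p);rows([((p[0],p[1],200),M)])"
```

```text
[454.22255793 378.8415403   99.3       ]
ang [-0.2, -0.5, 10.1] trav [-15.08, -10.83, 0.14] steps 3
```

```bash
python3 -m jog '{"angular":[[0,0,3],[0,0,6],[0,-0.5,10.1],[0,-0.5,10.1],[0,-0.5,10.1]],"travel":[[-5,-3.6,0],[-10,-7.2,0],[-15.1,-10.8,0],[-15.1,-10.8,0],[-15.1,-10.8,0]],"fingers":[0.4,0.4,0.4,0.4,0.4]}'
python3 -c "
from h import *
get_image('scene');st();p,M=tab(1.75,0);rows([((p[0],p[1],150),M),(p,M)])"
```

```text
clock: 28.05
eef_pos: [451.7, 378.4, 198.2]
tool_rot: [3.141, 0.006, -0.07]
force: [0.4, 0.7, 0.5]
width: 51.3
28.1 p [452.6 377.7 198.5] rot [ 3.141  0.006 -0.072] q [-1.36  0.85  1.17  1.72 -0.84  1.18 -1.59] F [-0.7 -0.1  0.2] w 51.2
ang [0.0, 0.3, -0.1] trav [0.18, -0.13, 4.85] steps 1
ang [0.0, 0.3, -0.1] trav [0.21, -0.14, 9.92] steps 2
```

```bash
python3 -m jog '{"angular":[[0,0.3,0],[0,0.3,0],[0,0.3,0],[0,0.3,0],[0,0.3,0]],"travel":[[0.2,-0.1,3],[0.2,-0.1,6],[0.2,-0.1,9],[0.2,-0.1,9.9],[0.2,-0.1,9.9]],"fingers":[0.4,0.4,0.4,0.4,0.4]}'
python3 -m jog '{"angular":[[0,0,0],[0,0,0],[0,0,0],[0,0,0]],"travel":[[0,0,0],[0,0,0],[0,0,0],[0,0,0]],"fingers":[1,1,1,1]}'
python3 -c "
from h import *
st();rows([tab(1.75,t) for t in(0,.1,.22)]+[tab(g,.22) for g in(1.6,1.45)])"
```

```text
clock: 28.72
eef_pos: [454.2, 378.4, 99.9]
tool_rot: [3.141, 0.001, -0.073]
force: [0.6, 0.2, 0.6]
width: 51.4
clock: 29.22
eef_pos: [453.5, 379.4, 100.8]
tool_rot: [-3.141, 0.001, -0.072]
force: [-0.7, -2.3, 5.3]
width: 8.1
29.23 p [453.5 379.4 100.8] rot [-3.141e+00  1.000e-03 -7.200e-02] q [-1.32  0.95  1.06  1.8  -0.98  1.02 -1.49] F [-0.7 -2.3  5.3] w 8.1
ang [-0.1, 0.0, -0.0] trav [0.07, 0.05, 0.15] steps 1
ang [-0.1, -5.7, -0.0] trav [0.39, 0.05, -0.71] steps 1
ang [-0.1, -12.6, -0.0] trav [0.88, 0.05, -1.68] steps 2
ang [-1.0, -12.6, -8.6] trav [0.84, 1.62, -1.69] steps 2
ang [-2.0, -12.5, -17.2] trav [1.05, 3.17, -1.69] steps 2
```

Gripped (8.1 mm, as before). I'll lift the bar and start swinging the gate shut.

```bash
python3 -m jog '{"angular":[[0,-5.7,0],[0,-12.6,0],[-1,-12.6,-8.6],[-1.9,-12.6,-17.2],[-1.9,-12.6,-17.2]],"travel":[[0.35,0,-0.8],[0.82,0,-1.8],[0.8,1.6,-1.8],[1,3.12,-1.8],[1,3.12,-1.8]],"fingers":[1,1,1,1,1]}'
python3 -c "
from h import *
st();rows([tab(g,.22) for g in(1.45,1.3,1.15,1.0,.85,.7)])"
```

```text
clock: 29.85
eef_pos: [460.3, 346.8, 118.9]
tool_rot: [-3.14, 0.224, 0.23]
force: [-2.6, -0.6, 6.2]
width: 8.8
29.85 p [460.3 346.8 118.9] rot [-3.14   0.224  0.23 ] q [-1.13  0.95  0.95  1.62 -0.8   1.26 -1.28] F [-2.6 -0.6  6.2] w 8.8
ang [-0.1, 0.3, 0.1] trav [0.17, 0.01, 0.09] steps 1
ang [-2.0, 0.2, -8.3] trav [0.13, 1.57, 0.1] steps 1
ang [-3.9, 0.2, -16.7] trav [0.33, 3.12, 0.05] steps 2
ang [-5.8, 0.2, -25.1] trav [0.75, 4.63, -0.05] steps 3
ang [-7.6, 0.2, -33.4] trav [1.38, 6.05, -0.19] steps 4
ang [-9.5, 0.2, -41.8] trav [2.21, 7.36, -0.38] steps 5
```

```bash
python3 -m jog '{"angular":[[-1.9,0,-8.4],[-3.8,0,-16.8],[-5.7,0,-25.2],[-7.5,0,-33.5],[-9.4,0,-41.9]],"travel":[[0,1.56,0],[0.2,3.1,0],[0.6,4.6,-0.1],[1.25,6.05,-0.25],[2.1,7.35,-0.45]],"fingers":[1,1,1,1,1]}'
python3 -c "
from h import *
st();rows([tab(g,.22) for g in(.7,.55,.4,.25,.12,0)])"
```

```text
clock: 30.48
eef_pos: [498.2, 277.9, 119.0]
tool_rot: [-3.14, 0.225, 0.983]
force: [-3.4, -4.7, 8.7]
width: 8.4
30.48 p [498.2 277.9 119. ] rot [-3.14   0.225  0.983] q [-1.06  0.89  0.84  1.64 -0.56  1.1  -0.65] F [-3.4 -4.7  8.7] w 8.4
ang [-0.1, 0.3, 0.2] trav [0.25, -0.07, 0.08] steps 1
ang [-2.0, 0.3, -8.2] trav [0.22, 1.49, 0.09] steps 1
ang [-3.8, 0.3, -16.5] trav [0.41, 3.05, 0.04] steps 2
ang [-5.7, 0.3, -24.9] trav [0.82, 4.55, -0.06] steps 3
ang [-7.4, 0.3, -32.2] trav [1.35, 5.79, -0.18] steps 4
ang [-8.9, 0.3, -38.9] trav [1.98, 6.87, -0.33] steps 4
```

```bash
python3 -m jog '{"angular":[[-1.9,0,-8.3],[-3.7,0,-16.7],[-5.6,0,-25],[-7.3,0,-32.4],[-8.8,0,-39]],"travel":[[0.15,1.5,0],[0.35,3.1,0],[0.75,4.6,-0.1],[1.3,5.85,-0.2],[1.95,6.9,-0.35]],"fingers":[1,1,1,1,1]}'
python3 -c "
from h import *
st();rows([tab(0,t) for t in(.22,.15,.08,.02)])"
```

```text
clock: 31.1
eef_pos: [567.9, 253.4, 119.0]
tool_rot: [-3.14, 0.227, 1.679]
force: [-2.3, -8.7, 11.3]
width: 8.5
31.1 p [567.9 253.4 119. ] rot [-3.14   0.227  1.679] q [-0.96  0.85  0.69  1.61 -0.36  0.93 -0.1 ] F [-2.3 -8.7 11.3] w 8.5
ang [-0.1, 0.4, -0.0] trav [0.34, -0.11, 0.06] steps 1
ang [-0.1, 4.4, -0.0] trav [0.18, -0.11, 0.67] steps 1
ang [-0.1, 8.4, -0.0] trav [0.06, -0.1, 1.3] steps 1
ang [-0.1, 11.8, -0.0] trav [-0.01, -0.1, 1.84] steps 2
```

```bash
python3 -m jog '{"angular":[[0,4.4,0],[0,8.4,0],[0,12,0],[0,12.6,0],[0,12.6,0]],"travel":[[0.18,0,0.6],[0.05,0,1.25],[0,0,1.8],[0,0,1.9],[0,0,1.9]],"fingers":[1,1,1,1,1]}'
python3 -c "
from h import *
st();rows([tab(0,0)])"
```

```text
clock: 31.72
eef_pos: [568.6, 245.3, 100.6]
tool_rot: [-3.14, 0.009, 1.671]
force: [-4.6, -16.3, 18.6]
width: 8.2
31.73 p [568.6 245.3 100.6] rot [-3.14   0.009  1.671] q [-0.77  0.78  0.53  1.71 -0.51  0.8   0.1 ] F [ -4.6 -16.3  18.6] w 8.2
ang [-0.1, 0.5, -0.4] trav [0.33, -0.09, 0.13] steps 1
```

Bar lowered. Now I'll release, rise and check.

```bash
python3 -m jog '{"angular":[[0,0,0],[0,0,0],[0,0,0],[0,0,0],[0,0,0]],"travel":[[0,0,0],[0,0,0],[0,0,-4],[0,0,-10],[0,0,-15]],"fingers":[0.4,0.4,0.4,0.4,0.4]}'
python3 -m jog '{"angular":[[0,0,0],[0,0,0],[0,0,0],[0,0,0]],"travel":[[-3,-5,-2],[-6,-10,-3],[-6,-10,-3],[-6,-10,-3]],"fingers":[0.4,0.4,0.4,0.4]}'
python3 -c "
from h import *
im,m=grab('scene','pics/s20.png');im2,m2=grab('side','pics/d20.png');im3,m3=grab('wrist','pics/w20.png');st()
T=frame(*LK,[[-16,-34,140],[-16,-56-22,72]])
print(proj('side',T).round(1),proj('wrist',T,m3).round(1))
cv2.imwrite('pics/c20.png',np.hstack([cv2.resize(im2[205:295,240:345],(400,343)),cv2.resize(im3[0:343,240:640],(400,343))]))"
```

```text
clock: 32.35
eef_pos: [567.4, 256.1, 249.6]
tool_rot: [-3.141, -0.0, 1.679]
force: [0.4, 0.9, -0.1]
width: 51.3
clock: 32.85
eef_pos: [474.8, 186.1, 278.3]
tool_rot: [-3.141, -0.001, 1.679]
force: [1.0, 0.3, 0.1]
width: 51.5
33.0 p [475.3 185.8 277.7] rot [-3.140e+00  1.000e-03  1.679e+00] q [-0.91  0.42  0.69  1.82 -0.31  1.01  0.02] F [-0.3  0.   0.7] w 51.5
[[325.7 221.3]
 [321.7 229.8]] [[432.4 125.5]
 [408.4 161.3]]
```

View pics/c20.png

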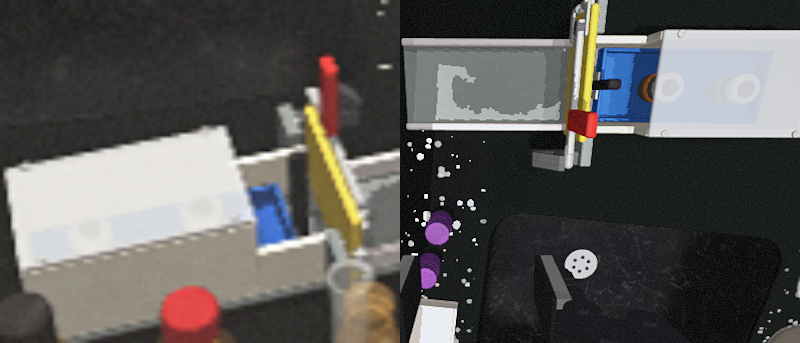

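The gate looks shut with the bar at the catch, and both lids show under the roof. I'll check the red tab numerically against the latched first image.

```bash
python3 -c "
from h import *
for f in('side0','d20'):
    i=cv2.imread(f'pics/{f}.png')[210:270,300:345];h=cv2.cvtColor(i,cv2.COLOR_BGR2HSV)
    for n,lo,hi in(('red',0,6),('yel',20,35)):
        k=((h[...,0]>=lo)&(h[...,0]<=hi)|((n=='red')&(h[...,0]>174)))&(h[...,1]>150)&(h[...,2]>80);k=k.astype(float);ys,xs=np.nonzero(k);print(f,n,len(xs),(xs.mean()+300).round(2),(ys.mean()+210).round(2),xs.min()+300,xs.max()+300,ys.min()+210,ys.max()+210)
a=cv2.imread('pics/side0.png');b=cv2.imread('pics/d20.png');d=cv2.absdiff(a,b).max(2)[215:275,310:345]>40;print('changed px',d.sum())
g=lambda x:cv2.resize(x[215:265,300:345],(360,400),interpolation=cv2.INTER_CUBIC);w=cv2.imread('pics/w20.png')
cv2.imwrite('pics/c21.png',np.hstack([g(a),g(b)]))
m=camera_model('wrist')
c,s=np.cos(.108),np.sin(.108)
gb=w[70:100,430:520].astype(int).mean(0)
def lk(px,z):
    q=onz('w',px,z,m);d=q[:2]-np.array(LK[:2]);return (c*d[0]+s*d[1]).round(1),(-s*d[0]+c*d[1]).round(1)
print('lids',lk((240+670,88),55) if 0 else (lk((240+270,88),55),lk((240+345,88),55)),'tray front',lk((240+197,88),26),'tab',lk((240+183,123),140))
"
```

```text
side0 red 71 325.86 228.41 323 328 219 240
side0 yel 65 327.38 251.22 320 334 233 269
d20 red 68 325.91 228.66 324 328 219 240
d20 yel 68 327.32 250.87 320 334 233 269
changed px 330
lids ((np.float64(90.1), np.float64(-2.8)), (np.float64(169.8), np.float64(-2.8))) tray front (np.float64(22.0), np.float64(-2.4)) tab (np.float64(-24.4), np.float64(-32.3))
```

View pics/c21.png

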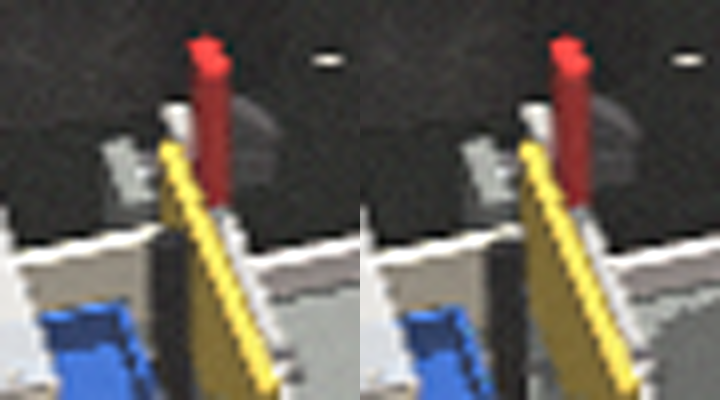

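The gate and tab match the starting image to 0.3 px, so the bar is latched. Last check: whether the carriage stayed home, measured numerically.

```bash
python3 -c "
from h import *
m=camera_model('wrist');w=cv2.imread('pics/w20.png').astype(int);st()
c,s=np.cos(.108),np.sin(.108)
def lk(px,z):
    q=onz('w',px,z,m);d=q[:2]-np.array(LK[:2]);return (c*d[0]+s*d[1]).round(1)
for r in(60,65,70,110,115):
    b=w[r,:,0]-w[r,:,2];k=[i for i in range(425,520) if b[i]>40]
    y=w[r,:,2]-w[r,:,0]
    print(r,k[0],k[-1],'front',lk((k[0]-.5,r),26),'roof',lk((k[-1]+.5,r),86))
"
```

```text
33.0 p [475.3 185.8 277.7] rot [-3.140e+00  1.000e-03  1.679e+00] q [-0.91  0.42  0.69  1.82 -0.31  1.01  0.02] F [-0.3  0.   0.7] w 51.5
60 438 497 front 19.4 roof 57.4
65 437 497 front 18.8 roof 58.1
70 436 496 front 18.2 roof 57.9
110 432 490 front 18.1 roof 57.8
115 439 489 front 26.9 roof 57.5
```

```bash
python3 -c "
from h import *
c,s=np.cos(.108),np.sin(.108)
def lk(px,z):
    q=onz('side',px,z);d=q[:2]-np.array(LK[:2]);return (c*d[0]+s*d[1]).round(1),(-s*d[0]+c*d[1]).round(1)
print('start',lk((315.2,252.8),26),'now',lk((312.7,252.8),26),'roof corners',lk((235+307/4.8,210+137/4.8),86),lk((235+343/4.8,210+255/4.8),86))
print(proj('side',frame(*LK,[[25,-40,26],[25,-36,26],[15,-40,26],[29,-40,26]])).round(1))"
```

```text
start (np.float64(16.5), np.float64(-36.2)) now (np.float64(23.5), np.float64(-38.3)) roof corners (np.float64(59.9), np.float64(-45.2)) (np.float64(62.4), np.float64(52.8))
[[312.1 252.5]
 [312.4 253.5]
 [315.4 251.8]
 [310.7 252.8]]
```

The side view puts the tray front at 23.5–25 mm, so the carriage is at about 119–120 mm. That agrees with the stop I felt on the push. Handing in.

```bash
python3 -c "
from h import *
print(finish_job());st()"
```

```text
the job is handed in; nothing more can be done
None
the job is handed in; nothing more can be done
```

The job is handed in, and my checks show it done. `finish_job()` gives no verdict. I opened the gate by its red tab (about 1.75 rad) and drew the carriage out. The only two pots present, one green-banded and one orange-banded, went into it. I then pushed it home against the stop and swung the gate shut with the bar lowered into its catch. The run took about 33 of the 210 s.

**Last checks:**
- **Gate and latch:** the red tab and yellow gate match the latched starting image to within about 0.4 px.
- **Pots:** both lids are visible under the roof.
- **Carriage:** the side view puts it at about 119–120 mm, which agrees with the force rise at the stop. The last wrist view disagreed, reading about 116 mm after correction. I put that down to the gate hiding the tray's top edge; it is still above the 112 mm limit.
- **Robot and surroundings:** the gripper is clear with wrist force near zero. I did not disturb the purple look-alikes, wash bottle, jar or flask, judging by eye and not by measurement.

**Slips on the way:** the first grip on the tab was 9 mm off-centre and I redid it. The handle was gripped about 10 mm off-centre. One move towards the pots went the wrong way, with no effect. I viewed 15 pictures, one over budget.

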